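Close the photometer chamber with its bayonet cap and hold it

TASK

Get the little photometer ready for a reading: slide the sample chamber along its rods right up against the stop at the detector, then plug the bayonet cap into the chamber mouth, push it down against the spring until its flange is flush on the collar and twist it a quarter turn clockwise (seen from above) until it stops. Springs push the cap up and back, so finish while still gripping the cap and pressing it flush, fully turned, with the chamber still at its stop; leave everything else on the table where it is.

Things in the scene. Friction and masses are not known exactly. Their poses are not given: they have to be found in the camera images.
- bench: Photometer bench, fixed to the table: aluminium base plate 84 x 240 x 10 mm with two steel guide rods along its y, a grey detector block (64 x 52 mm, top at z 68 mm) at its +y end, a low end block (top at 29 mm) at its -y end. Origin: centre of the underside; z up. The carriage slides along the bench's y. Position and yaw vary.
- carriage (a joint): Travel of the chamber carriage along the bench's +y, in m: 0 = far end, 0.090 = hard against the two stop pins of the detector (chamber axis then at bench x 0, y +25 mm; at value q at y = q - 65 mm). Starts at 0 to 0.04. Drags with about 3 N of friction and stays where it is left.
- tab_top (a point): Middle of the top edge of the carriage's upright steel tab, its handle for sliding: 12 mm thick along the bench's y, 24 mm wide along the bench's x, top at z 78 mm, free on both sides for the upper 45 mm. It stands 60 mm from the chamber axis towards the bench's -x (the robot's side).
- mouth (a point): Centre of the chamber mouth, level with the top (z 78 mm) of the round aluminium collar (50 mm across) on the black 60 x 60 mm carriage. Axes parallel to the bench's. Bore 27 mm; two lug slots 10 mm wide, reaching 22 mm from the axis, at its +x and -x, through a lip 6 mm thick. Below the lip the lugs can turn clockwise only (from above), 80 degrees (1.4 rad) to a stop.
- pad (a joint): Sprung pad 22 mm across inside the chamber, that the cap's foot presses down, in m: 0 = up, its face 8 mm below the mouth; 0.010 = cap flush. It pushes up with 5 N at 0 and 10 N at 0.010.
- drive_ring (a joint): Hidden return spring's ring in the chamber, in rad, turned clockwise by the lugs: 0 = rest, 1.26 = stop. The lugs meet it after about 0.14 rad of turn. It pushes back with 0.016 N m at 0, 0.07 N m at the stop.
- cap: Loose bayonet cap, about 120 g, upright on its foot on the table. Origin: centre of the foot's underside, z up. Stem 24 mm across, foot chamfered; two lugs 6 mm wide at +x and -x, reaching 18 mm from the axis, 4 to 9 mm above the foot; flange 40 mm across, 18 to 22 mm above the foot. Same after a half turn. Flush: foot 18 mm below the mouth; let go when turned, it rises 3 mm to the lip.
- bar_top (a point): Middle of the top of the cap's black grip bar, 57 mm above its foot. The bar is 40 mm long along the cap's x (in line with the lugs), 20 mm thick along its y, and rises 35 mm above the flange.
- jar: Bystander: lidded sample jar, 67 mm in diameter, 74 mm tall, left of the bench. Leave it alone. Origin under its centre.
- powder_bottle: Bystander: white screw-top bottle, 49 mm in diameter, 84 mm tall, between the robot and the bench. Leave it alone. Origin under its centre.
- vial: Bystander: small vial with white lid, 25 mm in diameter, 69 mm tall, to the right. Leave it alone. Origin under its centre.
Not all that is in view belongs to the job. What is shaped like the cap but orange is not meant.

How it is judged:
By the outcome, as a careful person would: the job done as asked, in the order asked, and still so for the second after the job is handed in, while the arm keeps its last pose, push and grip.
It also fails if it takes over 61 s, if anything falls off the work surface, if the arm or the gripper's body presses on something with over 40 N, if the wrist force passes 120 N, or if a joint passes its speed limit or range.

ROBOT

A 6-joint arm with a two-finger parallel gripper is mounted at the origin on the work surface; the furniture and walls round the work are solid. World frame = base frame: x ahead of the robot, y to its left, z up, the work surface at z = 0. Lengths are in mm, angles in degrees, forces in N, time in s.
With the tool pointing down it reaches from about 300 to 850 mm from the base axis. Payload 4.2 kg.
Tool frame: the origin (TCP) lies at the very end of the fingers, on their centre line; the grasp point (between the pads) lies 19 mm behind it; z points along the fingers, x is the direction in which the jaws open and shut, and the axes are right-handed (so a half turn about z gives the same grasp; the last joint's range is limited). The gripper opens to 91 mm and grips with 3 to 60 N. Pads are 32 mm wide; open, the fingers measure 118 mm over their backs; the gripper's body (76 mm by 178 mm) begins 60 mm behind the grasp point.
Start: joints at [-78.209, 18.312, 89.639, -0, 72.044, -1.146], TCP at [128.737, -560.422, 182.976] pointing down, gripper open.
Joint ranges: [-177.97, 177.97], [-48.28, 115.42], [12.27, 149.76], [-77.06, 257.06], [2.81, 150.46], [-146.56, 146.56]. Speed limits (degrees/s): [147.25, 147.25, 180, 180, 180, 180].

INTERFACE

Orientations are given as [roll, pitch, yaw] about the fixed x, y, z axes, in that order (R = Rz(yaw) Ry(pitch) Rx(roll)).
In Python, from workcell import env gives the robot as it stands.
- The arm moves only by the tool servo_tool, never from a script. Its argument "plan" is a list of rows, each a list of 3 entries, a list of its own where there are three numbers: the turn, a rotation vector about the tool's x, y, z in degrees, then the shift along the tool's x, y, z in mm, then the finger opening in mm, from 0 to 91.2. In form: [[[ax, ay, az], [dx, dy, dz], claw], ...]. A call has exactly 10 rows; each row shifts and turns the pose as measured when the row begins, along the tool's axes as they then stand; what a row does not reach is not made up. A row lasts 1/8 s, in which the tool goes at most 62.5 mm and 10.7 degrees, less where a joint would pass 70% of its speed; a pose out of reach is approached as far as the arm can. A call with a gripper value outside its range is refused whole. The fingers move at their own pace and stop on an object; "squeeze" is the grip in N (left out, the last holds). Time passes only in rows, so rows that do not move let the fingers close, or fill a call up. It gives the time, the measured TCP pose, the force and the opening at its end, in the units of the state.
- env.state(): the state, without advancing time (a new reading comes with each control period).
- env.grab_frame(name): name is "scene" or "top" or "wrist"; returns a dict with "pixels" (420x560x3 uint8, red, green, blue), "intrinsics" (3x3 intrinsics, pixels), "distortion" ([k1, k2, p1, p2, k3] as OpenCV has them; the pictures are not rectified), "eye" and "attitude" of the camera in the world. Camera axes: x right, y up, looking along -z (the intrinsics and any distortion apply to the point x, -y, -z); pixel columns grow to the right and rows downward; lengths in mm; the calibration is good to about 2 mm. A picture is of the moment at which its call begins. There is no depth.
- env.job_done(): hands the job in, once; it reports no verdict.
The state is a dict: "time_s": time; "qpos": joint angles; "qvel": joint speeds; "effort": joint torques, N m; "ee_pos": TCP position; "ee_rot": TCP orientation; "force": force on the tool from outside, world axes, zero at the start; "torque": the same for the moment, N m; "gripper_width": finger opening in mm.
Only numpy, scipy, OpenCV 4.12 (cv2) and the standard library are available. Lean on these libraries where they do the work, as an engineer would, in place of code of your own. Each camera call takes 0.05 s, during which the arm holds its last target.

## Working session

There is one attempt and no reset: what is moved stays moved. The work goes in short steps, Python scripts to look and compute and a tool call to move; the robot and the scene stay as the last step left them, time stands still between calls to the robot, and variables do not carry over. Pictures are saved under pics/ and viewed, and the job is handed in when it is done.

Besides the shell and the picture viewer there is one more tool, called after "Emit:" in YAML: its name, and indented under it one key for each argument. servo_tool: Moves the arm, as the interface text tells. Its arguments: {"type":"object","properties":{"plan":{"type":"array"},"squeeze":{"type":"number"}},"required":["plan"]}

```bash
ls; mkdir -p pics
python3 - <<'E'
from workcell import env
import cv2,pickle
s=env.state();print(s)
for n in ["scene","top","wrist"]:
    f=env.grab_frame(n); pickle.dump(f,open(f"pics/{n}0.pkl","wb"))
    cv2.imwrite(f"pics/{n}0.png",f["pixels"][:,:,::-1])
    print(n,f["intrinsics"],f["distortion"],f["eye"],f["attitude"])
E
```

```text
pics
{'time_s': 0.0, 'qpos': array([-7.82064523e+01,  1.83512198e+01,  8.97040081e+01,  2.73827238e-05,
        7.20428518e+01, -1.14529402e+00]), 'qvel': array([-0.03744931, -0.03888153,  0.09782317, -0.09448068, -0.02734559,
        0.00584844]), 'effort': array([ 2.38963323e-03, -4.12458086e+01, -2.31976891e+01,  7.30707217e-02,
        4.59640310e-02, -1.34986253e-04]), 'ee_pos': array([ 128.64662944, -559.87635096,  182.14078401]), 'ee_rot': array([-1.79998014e+02,  9.80595910e-02, -7.70611650e+01]), 'force': array([-0.31430382,  0.52730938,  0.42176861]), 'torque': array([ 0.02317193,  0.0402351 , -0.01917863]), 'gripper_width': 91.00484829167998}
scene [[531.40175667   0.         276.62611943]
 [  0.         531.40175667 208.31874934]
 [  0.           0.           1.        ]] [-0.00785045  0.          0.          0.          0.        ] [-582.22585545 -732.70685215  724.47477525] [ 60.8415339    0.16856697 -55.61198534]
top [[517.48216711   0.         282.32877325]
 [  0.         517.48216711 217.4685248 ]
 [  0.           0.           1.        ]] [-0.17286516  0.          0.          0.          0.        ] [ 324.10609756  -48.17405129 1440.01118623] [  3.06184189  -0.18021052 -90.20718092]
wrist [[370.87752312   0.         281.95766335]
 [  0.         370.87752312 215.97953307]
 [  0.           0.           1.        ]] [-0.10108183  0.          0.          0.          0.        ] [ 201.42346673 -541.87696136  382.44095941] [-1.53078444e+01  5.37096155e-02 -7.70366154e+01]
```

View pics/scene0.png

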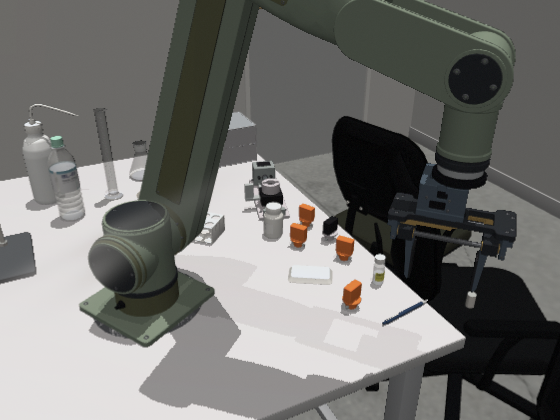

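View pics/top0.png

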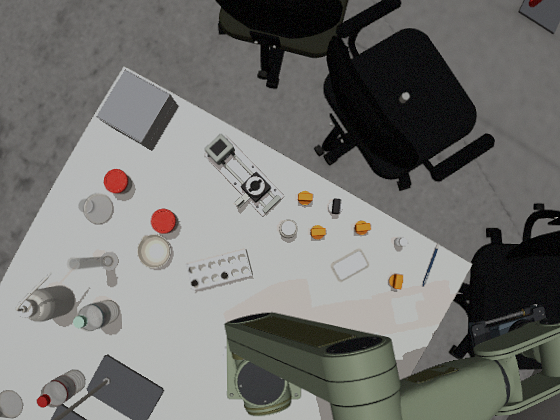

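View pics/wrist0.png

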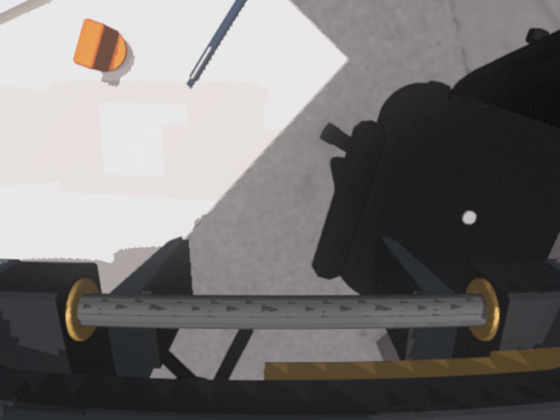

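```bash
cat > h.py <<'E'
import numpy as np,cv2,pickle
from scipy.spatial.transform import Rotation as R
def load(n): return pickle.load(open(f"pics/{n}.pkl","rb"))
def grab(name,tag):
    from workcell import env
    f=env.grab_frame(name); pickle.dump(f,open(f"pics/{tag}.pkl","wb"))
    cv2.imwrite(f"pics/{tag}.png",f["pixels"][:,:,::-1]); return f
def rot(f): return R.from_euler('xyz',f["attitude"],degrees=True).as_matrix()
def ray(f,uv):
    p=cv2.undistortPoints(np.array(uv,float).reshape(-1,1,2),np.array(f["intrinsics"]),np.array(f["distortion"],float))[:,0]
    d=np.c_[p[:,0],-p[:,1],-np.ones(len(p))]
    return d@rot(f).T
def onz(f,uv,z):
    d=ray(f,uv);e=np.array(f["eye"]);return e+d*((z-e[2])/d[:,2])[:,None]
def proj(f,P):
    q=(np.atleast_2d(P)-f["eye"])@rot(f); q=q*[1,-1,-1]
    return cv2.projectPoints(q,np.zeros(3),np.zeros(3),np.array(f["intrinsics"]),np.array(f["distortion"],float))[0][:,0]
def crop(tag,x0,y0,x1,y1,k,out):
    im=cv2.imread(f"pics/{tag}.png")[y0:y1,x0:x1]
    cv2.imwrite(f"pics/{out}.png",cv2.resize(im,None,fx=k,fy=k,interpolation=cv2.INTER_CUBIC))
E
python3 - <<'E'
from h import *
crop("top0",195,125,415,295,3.6,"c0")
crop("scene0",230,145,400,315,3.5,"c1")
f=load("top0")
uv=[[335,206],[256,186],[220,148],[288,228]]
print(onz(f,uv,60))
E
```

```text
[[ 428.19645441 -194.0350098    60.        ]
 [ 482.66375009   17.52190208   60.        ]
 [ 586.62511098  115.09878397   60.        ]
 [ 369.71674126  -67.81075891   60.        ]]
```

View pics/c0.png

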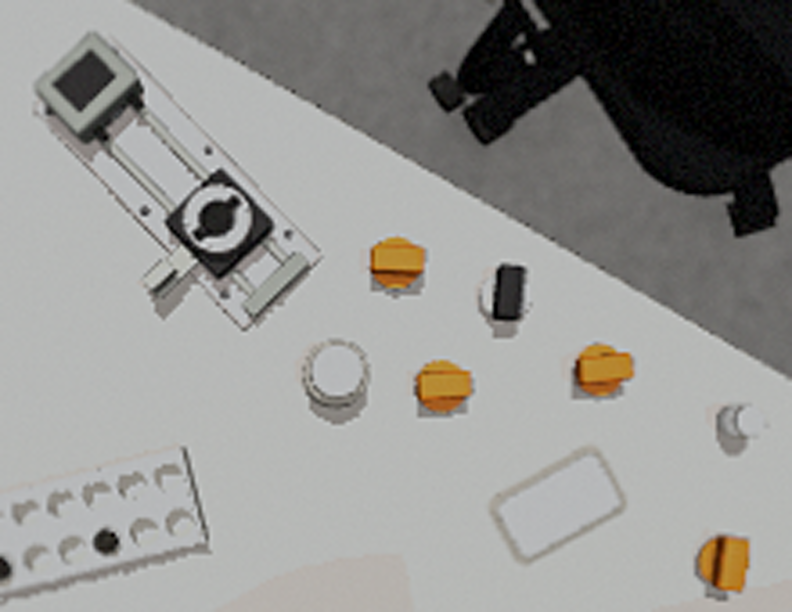

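View pics/c1.png

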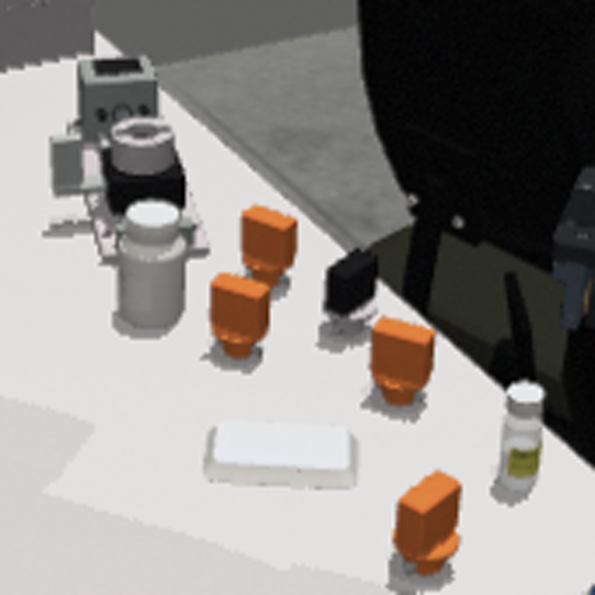

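Candidates (top view): the black-bar cap with silver flange at (335,206), and orange look-alikes at (305,198), (318,231), (362,228) and (396,281). The black and silver one fits the description ("orange is not meant"), and the enlarged crop confirms it. The bench's chamber is at (256,186), its detector at (220,148), and the bottle at (288,228).

Next I move over the work area for a close look.

Emit:
servo_tool:
  plan:
    - [[0,0,0],[-20,-20,-15],91]
    - [[0,0,0],[-41,-42,-10],91]
    - [[0,0,0],[-41,-42,-10],91]
    - [[0,0,0],[-41,-42,-10],91]
    - [[0,0,0],[-41,-42,-10],91]
    - [[0,0,0],[-41,-42,-10],91]
    - [[0,0,0],[-41,-42,-5],91]
    - [[0,0,0],[-41,-42,0],91]
    - [[0,0,0],[-41,-42,0],91]
    - [[0,0,0],[-41,-42,0],91]

```text
time_s: 1.4
ee_pos: [437.4, -80.9, 254.1]
ee_rot: [-179.8, 0.2, -77.6]
force: [1.7, -0.3, 0.5]
gripper_width: 90.9
```

Emit:
servo_tool:
  plan:
    - [[0,0,-10],[0,0,0],91]
    - [[0,0,-10],[0,0,0],91]
    - [[0,0,-10],[0,0,0],91]
    - [[0,0,-10],[0,0,0],91]
    - [[0,0,-10],[0,0,0],91]
    - [[0,0,-10],[0,0,0],91]
    - [[0,0,-10],[0,0,0],91]
    - [[0,0,-10],[0,0,0],91]
    - [[0,0,-10],[0,0,0],91]
    - [[0,0,-10],[0,0,0],91]

```text
time_s: 2.65
ee_pos: [437.2, -75.1, 250.9]
ee_rot: [-179.6, 0.0, 26.4]
force: [0.1, -0.5, -0.3]
gripper_width: 90.8
```

Run:
```python
from h import *
from workcell import env
f=grab("wrist","w1");s=env.state();print(s["time_s"],s["ee_pos"],s["ee_rot"],s["qpos"],f["eye"],f["attitude"])
```

```text
2.7 [437.14155712 -75.10280737 250.90227961] [-1.79611730e+02  5.21935655e-02  2.65676276e+01] [-11.46052412   4.1618666   98.07095243   0.27975432  78.04762745
 -38.08658152] [404.71818988  -7.66655446 451.67150459] [-1.50162607e+01  3.32583321e-03  2.63786900e+01]
```

View pics/w1.png

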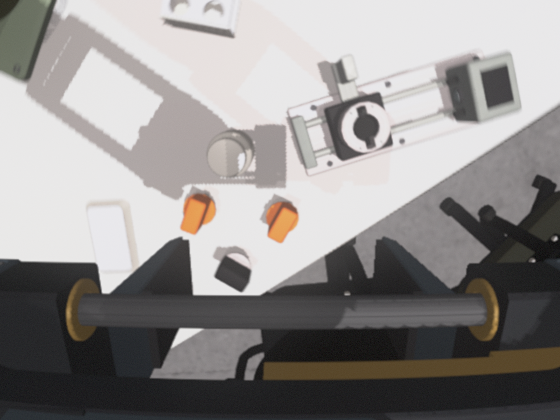

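The wrist view shows the chamber collar at about (366,126), the tab at (346,68), the detector at (490,85) and the black cap at (234,270).

Run:
```python
from h import *
crop("w1",280,40,530,185,3.2,"c2")
f=load("w1")
g=cv2.cvtColor(f["pixels"],cv2.COLOR_RGB2GRAY)
hsv=cv2.cvtColor(f["pixels"],cv2.COLOR_RGB2HSV)
# collar: bright non-saturated blob inside
x0,y0=330,95
sub=g[95:160,330:402]
_,th=cv2.threshold(sub,120,255,cv2.THRESH_BINARY)
cs,_=cv2.findContours(th,cv2.RETR_EXTERNAL,cv2.CHAIN_APPROX_NONE)
for c in cs:
    if len(c)>40: print(cv2.contourArea(c),cv2.fitEllipse(c),cv2.boundingRect(c))
```

```text
78.5 ((3.4237167835235596, 54.79341506958008), (9.242170333862305, 25.123319625854492), 172.28160095214844) (0, 40, 11, 25)
3183.0 ((44.86416244506836, 34.04022216796875), (65.01004028320312, 69.14517211914062), 41.288875579833984) (11, 0, 61, 65)
159.5 ((8.489075660705566, 3.695730447769165), (8.23311710357666, 39.857421875), 80.58123016357422) (0, 0, 34, 11)
```

View pics/c2.png

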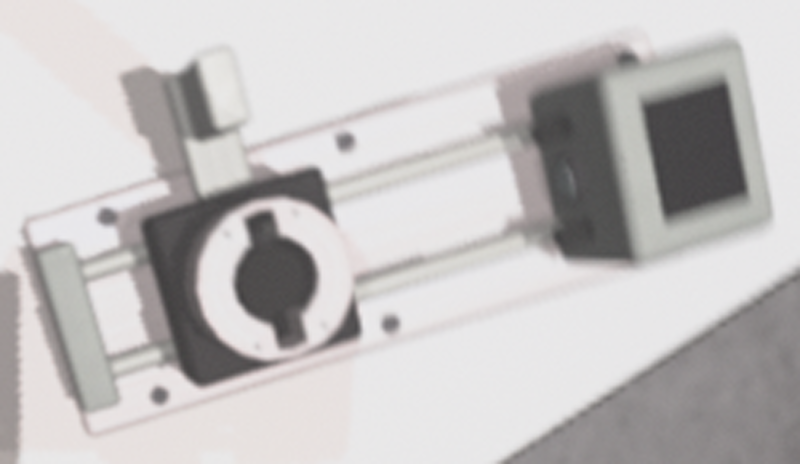

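Run:
```python
from h import *
f=load("w1"); g=cv2.cvtColor(f["pixels"],cv2.COLOR_RGB2GRAY)
k=8
sub=cv2.resize(g[95:162,325:402],None,fx=k,fy=k,interpolation=cv2.INTER_CUBIC)
_,th=cv2.threshold(sub,110,255,cv2.THRESH_BINARY_INV)
n,l,st,ce=cv2.connectedComponentsWithStats(th)
best=None
for i in range(1,n):
    if st[i,4]>800: print(st[i],ce[i]/k+[325,95])
    x,y,w,h,a=st[i]
# pick component containing collar centre
i=l[int((126.5-95)*k),int((366-325)*k)]
m=(l==i).astype(np.uint8)
cs,_=cv2.findContours(m,cv2.RETR_EXTERNAL,cv2.CHAIN_APPROX_NONE)
c=max(cs,key=cv2.contourArea)[:,0]
P=onz(f,(c+0.5)/k-0.5+[325,95],78.)[:,:2]
M=cv2.moments(P.astype(np.float32).reshape(-1,1,2)); ctr=np.array([M['m10'],M['m01']])/M['m00']
cov=np.array([[M['mu20'],M['mu11']],[M['mu11'],M['mu02']]])/M['m00']
w,v=np.linalg.eigh(cov); ax=v[:,1]
print("mouth",ctr,"slot axis deg",np.degrees(np.arctan2(ax[1],ax[0]))%180,"minarea",cv2.minAreaRect(P.astype(np.float32)))
o=np.array([280,40])
pt=lambda L:np.array(L)/3.2+o
s=onz(f,pt([[107,216],[160,396],[345,142],[390,323]]),10.)[:,:2]
print("screws",s)
for a,b in((0,2),(1,3),(0,1),(2,3)):
    d=s[b]-s[a];print(np.degrees(np.arctan2(d[1],d[0])),np.linalg.norm(d))
e=onz(f,pt([[25,220],[652,32],[95,435],[75,243],[117,402]]),10.)[:,:2];
d=e[1]-e[0];print(e,np.degrees(np.arctan2(d[1],d[0])),np.linalg.norm(d)); d=e[2]-e[0];print(np.degrees(np.arctan2(d[1],d[0])),np.linalg.norm(d))
t=onz(f,pt([[192,65],[232,47],[245,120],[208,137]]),78.)[:,:2];print("tab",t,t.mean(0))
dt=onz(f,pt([[607,84],[737,38],[772,218],[634,263]]),68.)[:,:2];print("det",dt,dt.mean(0))
for a,b in((0,1),(3,2),(0,3),(1,2)):
    d=dt[b]-dt[a];print(np.degrees(np.arctan2(d[1],d[0])),np.linalg.norm(d))
```

```text
[    0     0   464   521 70045] [344.48729924 124.55909594]
[  229    91   200   332 40485] [366.04881129 127.21946091]
[ 462  322   76   98 2939] [388.67739878 142.39800953]
mouth [482.95331757  21.14538674] slot axis deg 133.20261622734682 minarea ((483.04327392578125, 21.304094314575195), (24.722078323364258, 38.62481689453125), 17.09458351135254)
screws [[432.30531686  18.37797666]
 [480.00743163 -30.60349855]
 [496.73113225  80.44181708]
 [543.84778422  31.98968503]]
43.93022499987707 89.4572857631574
44.43483979804342 89.40636022510547
-45.75811909639779 68.37160717919063
-45.80060025138996 67.58393294545769
[[406.48937209   3.9043554 ]
 [578.37755976 168.55080186]
 [465.04520768 -54.45149479]
 [426.32201717   4.7089899 ]
 [466.68524385 -39.76850838]] 43.767267494784974 238.0210104046591
-44.90199175791396 82.66916676415545
tab [[430.49236566  65.17299544]
 [438.7351627   75.25637691]
 [452.25870564  58.41889906]
 [444.61692781  48.90468087]] [441.52579045  61.93823807]
det [[550.60631981 124.37187156]
 [581.85043944 158.38959413]
 [623.24565576 116.57421583]
 [588.2595901   81.15595802]] [585.99050128 120.12290988]
47.43358387325947 46.188748199469636
45.351718105364895 49.78431255784197
-48.934931987262075 57.318268873807476
-45.289305750552685 58.839525792695696
```

Emit:
servo_tool:
  plan:
    - [[0,0,-6],[13,-24,0],60]
    - [[0,0,-6],[13,-24,0],60]
    - [[0,0,-6],[13,-24,20],60]
    - [[0,0,0],[14,-26,20],60]
    - [[0,0,0],[14,-26,20],60]
    - [[0,0,0],[0,0,20],60]
    - [[0,0,0],[0,0,20],60]
    - [[0,0,0],[0,0,20],60]
    - [[0,0,0],[0,0,0],60]
    - [[0,0,0],[0,0,0],60]

```text
time_s: 3.95
ee_pos: [413.2, 68.1, 128.0]
ee_rot: [-179.6, -0.1, 43.8]
force: [-1.0, -0.7, 0.6]
gripper_width: 60.0
```

```bash
cat >> h.py <<'E'
def delta(s,pos,yaw):
    T=R.from_euler('xyz',s["ee_rot"],degrees=True)
    G=R.from_euler('xyz',[180,0,yaw],degrees=True)
    return np.round(T.inv().apply(np.array(pos)-s["ee_pos"]),1), np.round((T.inv()*G).as_rotvec(degrees=True),1)
E
python3 - <<'E'
from h import *
from workcell import env
f=grab("wrist","w2");s=env.state();print(s["time_s"],s["ee_pos"],s["ee_rot"],delta(s,[441.3,63.2,45],44.2))
E
```

```text
4.0 [413.11885446  68.053255   128.07637994] [-1.79619383e+02 -7.51162848e-02  4.37740575e+01] (array([16.9, 23.6, 82.9]), array([-0.4, -0.1, -0.4]))
```

View pics/w2.png

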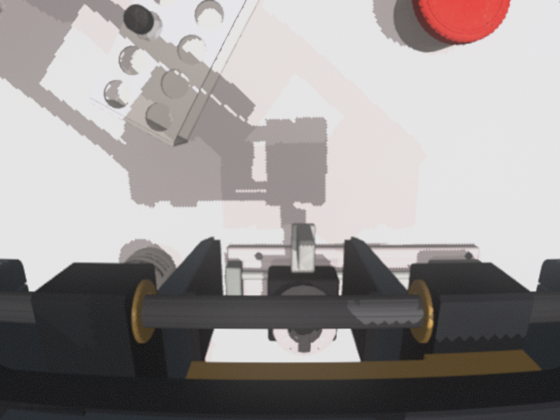

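Emit:
servo_tool:
  plan:
    - [[-0.4,0,-0.4],[9,12,0],60]
    - [[0,0,0],[8,12,0],60]
    - [[0,0,0],[0,0,0],60]
    - [[0,0,0],[0,0,15],60]
    - [[0,0,0],[0,0,20],60]
    - [[0,0,0],[0,0,20],60]
    - [[0,0,0],[0,0,15],60]
    - [[0,0,0],[0,0,10],60]
    - [[0,0,0],[0,0,0],60]
    - [[0,0,0],[0,0,0],60]

```text
time_s: 5.25
ee_pos: [448.5, 62.0, 48.5]
ee_rot: [179.7, -0.4, 44.0]
force: [0.1, -0.2, 0.3]
gripper_width: 59.8
```

Run:
```python
from h import *
from workcell import env
f=grab("wrist","w3");s=env.state();print(s["time_s"],s["ee_pos"],s["ee_rot"],s["force"],delta(s,[441.3,63.2,45],44.2))
```

```text
5.3 [448.47994828  61.95855947  48.51132758] [179.74116134  -0.36534417  44.03250371] [ 0.08127743 -0.04057864  0.13987279] (array([-4.3, -5.9,  3.5]), array([ 0.3, -0.4, -0.2]))
```

View pics/w3.png

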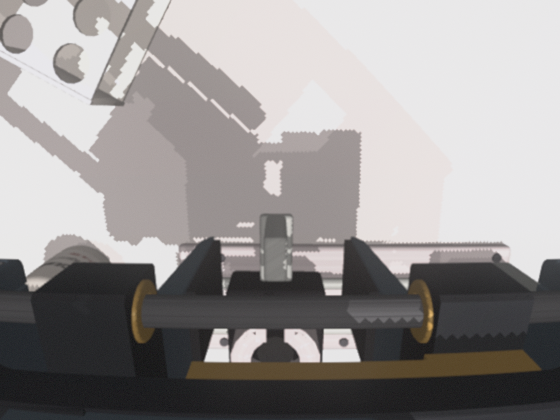

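The tab (276,247) sits between the fingers. I correct the small offset and close.

Emit:
servo_tool:
  plan:
    - [[0,0,0],[-4,-5,2],60]
    - [[0,0,0],[0,0,0],60]
    - [[0,0,0],[0,0,0],5]
    - [[0,0,0],[0,0,0],5]
    - [[0,0,0],[0,0,0],5]
    - [[0,0,0],[0,0,0],5]
    - [[0,0,0],[0,0,0],5]
    - [[0,0,0],[0,0,0],5]
    - [[0,0,0],[0,0,0],5]
    - [[0,0,0],[0,0,0],5]
  squeeze: 15

```text
time_s: 6.55
ee_pos: [442.5, 63.0, 47.4]
ee_rot: [179.7, -0.5, 44.0]
force: [0.5, 0.4, 0.4]
gripper_width: 4.9
```

Run:
```python
from h import *
f=grab("wrist","w4");grab("scene","s4");crop("s4",180,120,340,260,5,"c4")
```

```text
(no output)
```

View pics/w4.png

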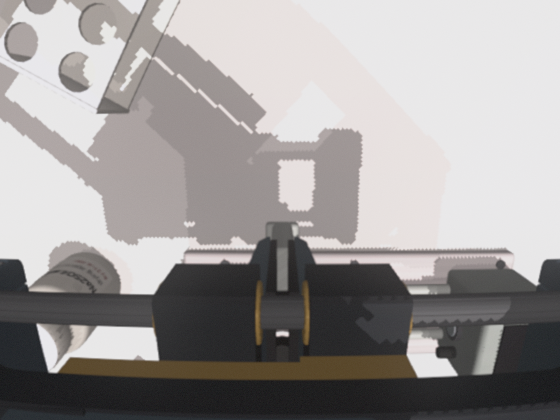

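View pics/c4.png

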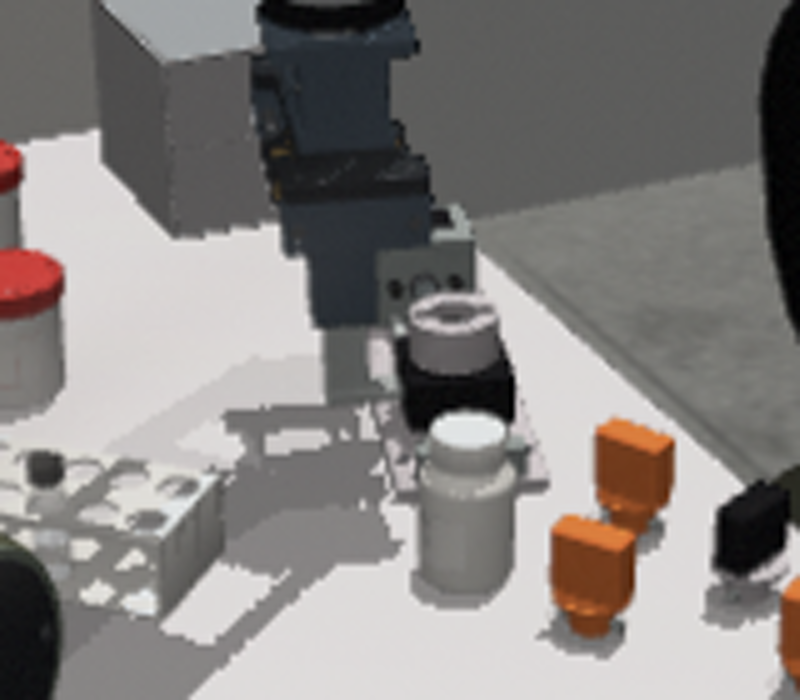

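The tab appears held between the fingers, although the opening reads 4.9 instead of 12. I slide gently and check.

Emit:
servo_tool:
  plan:
    - [[0,0,0],[0,0,0],0]
    - [[0,0,0],[0,0,0],0]
    - [[0,0,0],[4,0,0],0]
    - [[0,0,0],[4,0,0],0]
    - [[0,0,0],[4,0,0],0]
    - [[0,0,0],[4,0,0],0]
    - [[0,0,0],[4,0,0],0]
    - [[0,0,0],[0,0,0],0]
    - [[0,0,0],[0,0,0],0]
    - [[0,0,0],[0,0,0],0]
  squeeze: 15

```text
time_s: 7.9
ee_pos: [458.1, 78.0, 47.6]
ee_rot: [179.7, -0.5, 44.0]
force: [-0.5, -0.2, -0.1]
gripper_width: 0.7
```

Run:
```python
from h import *
f=grab("wrist","w5");grab("scene","s5");crop("s5",180,120,340,260,5,"c5")
```

```text
(no output)
```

View pics/w5.png

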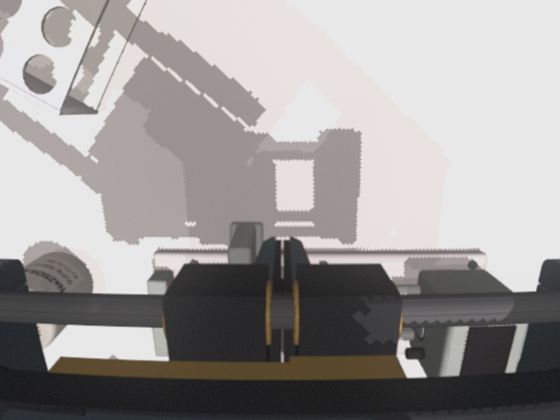

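View pics/c5.png

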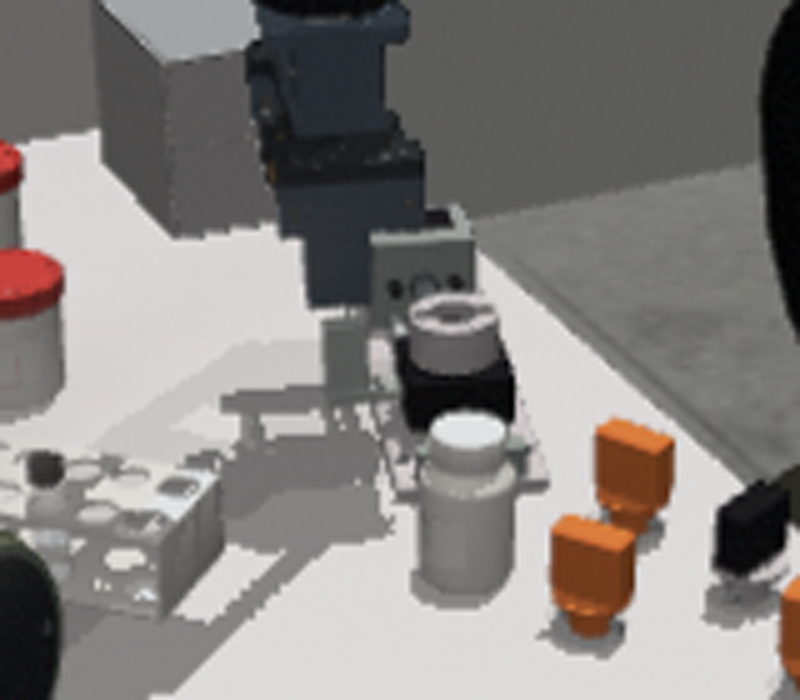

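Run:
```python
from h import *
f=load("s5");w=load("w5")
for n,p in dict(tcp=[458.1,78,47.6],tabtop=[441.5,63,78],tabbase=[441.5,63,33],mouth=[483,21.1,78]).items():
    print(n,(proj(f,p)[0]-[180,120])*5,proj(w,p)[0])
print(w["eye"],w["attitude"])
```

```text
tcp [340.43412398 351.66335094] [279.87190451 250.80372515]
tabtop [342.416535   320.57859179] [235.06609996 271.54152787]
tabbase [344.75699674 393.54701926] [243.28529919 241.08851509]
mouth [449.28132503 311.64739158] [240.71747013 369.73841927]
[404.02678799 133.05005302 247.30939322] [-15.75666501  -0.5029951   44.07620935]
```

Run:
```python
from h import *
f=load("scene0")
T=R.from_euler('xyz',[-180,0.1,-77.06],degrees=True).as_matrix();t=np.array([128.6,-559.9,182.1])
for z in (0,-19,-30,-50):
  print(z,[proj(f,t+T@np.array([s*45.5,0,z]))[0].round(1) for s in(-1,0,1)])
crop("scene0",380,160,540,320,4.5,"c6")
crop("s4",215,160,285,220,10,"c7")
```

```text
0 [array([408.9, 288.1]), array([437.2, 294.4]), array([466.4, 300.9])]
-19 [array([410.3, 278.8]), array([438.9, 285. ]), array([468.5, 291.4])]
-30 [array([411.1, 273.3]), array([439.9, 279.4]), array([469.7, 285.8])]
-50 [array([412.6, 263.1]), array([441.8, 269.2]), array([472. , 275.5])]
```

View pics/c6.png

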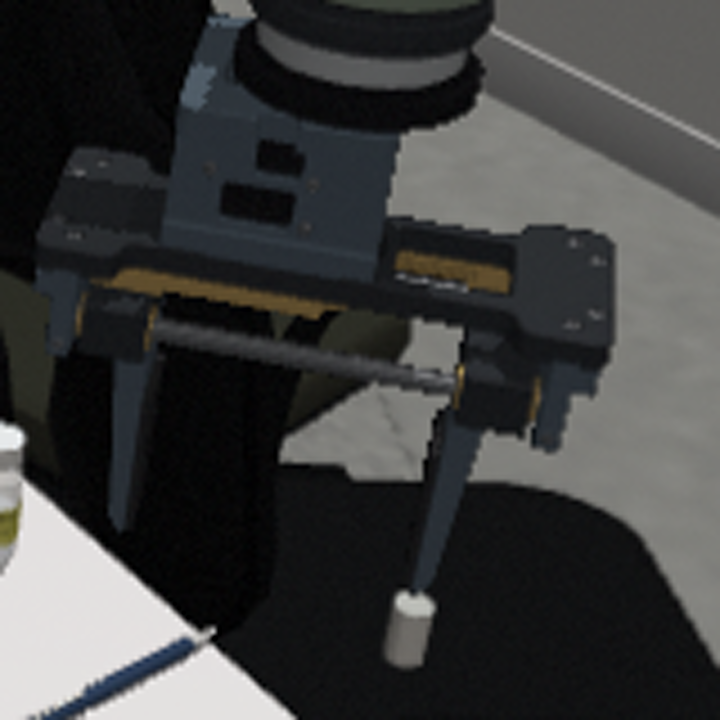

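View pics/c7.png

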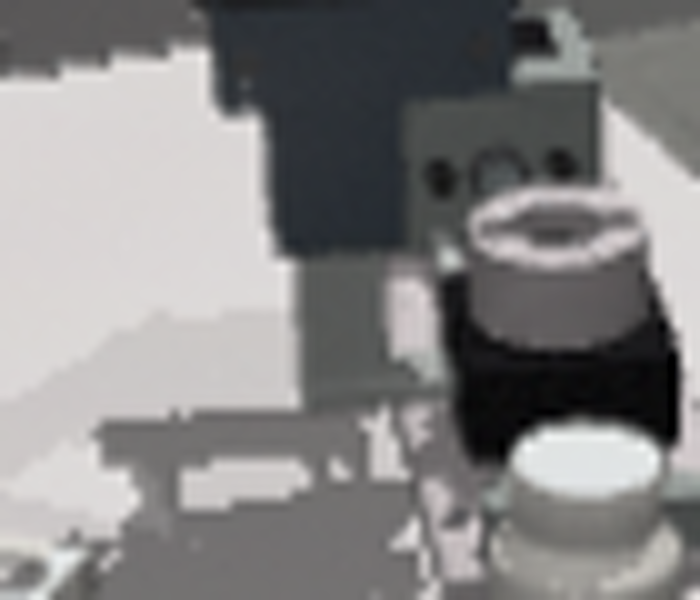

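Run:
```python
from h import *
s=load("s4");w=load("w4")
T=R.from_euler('xyz',[179.7,-0.5,44.0],degrees=True).as_matrix();t=np.array([442.5,63,47.4])
for d in (0,-19,-25,-30,-35):
  print(d,"scene",[proj(s,t+T@np.array([-8,y,d]))[0].round(1) for y in(-16,16)],"wrist",[proj(w,t+T@np.array([x,-16,d]))[0].round(1) for x in (-12,-2.5,2.5,12)])
# start wrist view, fingertips at ~ (186,240),(388,240)
w=load("w3");T=R.from_euler('xyz',[179.74,-.365,44.03],degrees=True).as_matrix();t=np.array([448.5,61.96,48.5])
for d in (0,-19,-25,-30): print(d,[proj(w,t+T@np.array([x,-16,d]))[0].round(1) for x in (-30,30)])
crop("w3",140,200,430,400,2.7,"c8")
```

```text
0 scene [array([243.6, 195.8]), array([255.2, 194.8])] wrist [array([258.6, 224. ]), array([275.5, 224. ]), array([284.4, 224. ]), array([301.2, 224. ])]
-19 scene [array([243.3, 189.6]), array([255. , 188.7])] wrist [array([256.4, 234.6]), array([274.9, 234.6]), array([284.6, 234.6]), array([303.1, 234.6])]
-25 scene [array([243.2, 187.7]), array([254.9, 186.7])] wrist [array([255.6, 238.4]), array([274.6, 238.4]), array([284.7, 238.4]), array([303.7, 238.4])]
-30 scene [array([243.1, 186. ]), array([254.9, 185.1])] wrist [array([254.9, 241.7]), array([274.5, 241.7]), array([284.7, 241.7]), array([304.3, 241.7])]
-35 scene [array([243.1, 184.4]), array([254.8, 183.4])] wrist [array([254.2, 245.2]), array([274.2, 245.2]), array([284.8, 245.3]), array([304.9, 245.3])]
0 [array([226.7, 224. ]), array([333. , 224.1])]
-19 [array([221.5, 234.6]), array([337.9, 234.7])]
-25 [array([219.6, 238.4]), array([339.6, 238.4])]
-30 [array([218. , 241.7]), array([341.2, 241.8])]
```

View pics/c8.png

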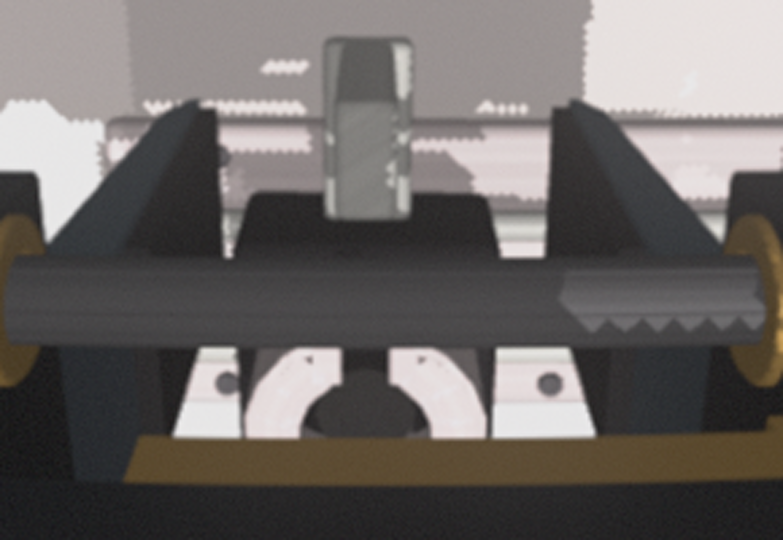

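Run:
```python
from h import *
w=load("w3");print(onz(w,[[277.2,258.4],[263.5,237],[291.3,237],[263.5,279.6],[291.3,279.6]],78)[:,:2])
crop("w5",180,200,330,300,5,"c9")
```

```text
[[442.449899    66.25854298]
 [429.9385577   69.6947278 ]
 [439.64710945  79.04845763]
 [445.43830048  53.20291327]
 [455.50930895  62.89483511]]
```

View pics/c9.png

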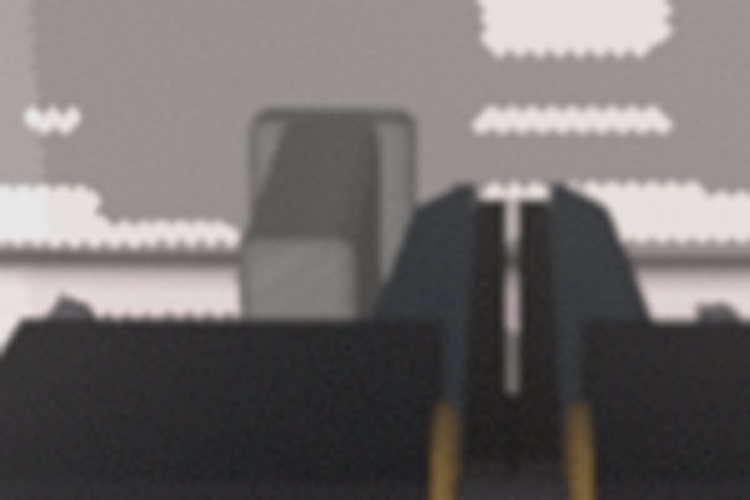

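The fingers closed above the tab. Both the scene and the wrist views show the real fingertips about 28 mm short of the stated TCP, so I must go about 28 mm deeper than the stated z. I retry.

Emit:
servo_tool:
  plan:
    - [[0,0,0],[0,0,-15],0]
    - [[0,0,0],[0,0,-15],0]
    - [[0,0,0],[-6,0,0],0]
    - [[0,0,0],[-6,0,0],60]
    - [[0,0,0],[-6,-1,0],60]
    - [[0,0,0],[0,0,0],60]
    - [[0,0,0],[0,0,0],60]
    - [[0,0,0],[0,0,0],60]
    - [[0,0,0],[0,0,0],60]
    - [[0,0,0],[0,0,0],60]

```text
time_s: 9.25
ee_pos: [441.2, 64.8, 76.0]
ee_rot: [179.8, -0.3, 44.0]
force: [-0.6, -0.4, 0.8]
gripper_width: 59.7
```

Run:
```python
from h import *
from workcell import env
s=env.state();print(s["time_s"],s["ee_pos"],s["ee_rot"],s["force"],delta(s,[442,65,25],44.2))
```

```text
9.25 [441.24577206  64.79806062  76.04731223] [179.80570961  -0.27631368  44.01296619] [-0.59329327 -0.41754611  0.7651188 ] (array([ 0.4,  0.2, 51.1]), array([ 0.2, -0.3, -0.2]))
```

Emit:
servo_tool:
  plan:
    - [[0,0,0],[0,0,12],60]
    - [[0,0,0],[0,0,12],60]
    - [[0,0,0],[0,0,12],60]
    - [[0,0,0],[0,0,10],60]
    - [[0,0,0],[0,0,0],60]
    - [[0,0,0],[0,0,0],0]
    - [[0,0,0],[0,0,0],0]
    - [[0,0,0],[0,0,0],0]
    - [[0,0,0],[0,0,0],0]
    - [[0,0,0],[0,0,0],0]
  squeeze: 15

```text
time_s: 10.5
ee_pos: [441.6, 64.9, 26.8]
ee_rot: [179.8, -0.3, 44.0]
force: [-2.7, -3.7, 0.4]
gripper_width: 12.9
```

Emit:
servo_tool:
  plan:
    - [[0,0,0],[0,0,0],0]
    - [[0,0,0],[0,0,0],0]
    - [[0,0,0],[0,0,0],0]
    - [[0,0,0],[0,0,0],0]
    - [[0,0,0],[0,0,0],0]
    - [[0,0,0],[0,0,0],0]
    - [[0,0,0],[0,0,0],0]
    - [[0,0,0],[0,0,0],0]
    - [[0,0,0],[0,0,0],0]
    - [[0,0,0],[0,0,0],0]

```text
time_s: 11.75
ee_pos: [441.6, 64.8, 26.8]
ee_rot: [179.8, -0.3, 44.0]
force: [-0.2, 0.4, 0.3]
gripper_width: 12.1
```

Gripped at 12.1 mm. I slide toward the detector.

Emit:
servo_tool:
  plan:
    - [[0,0,0],[4,0,0],0]
    - [[0,0,0],[7,0,0],0]
    - [[0,0,0],[7,0,0],0]
    - [[0,0,0],[7,0,0],0]
    - [[0,0,0],[7,0,0],0]
    - [[0,0,0],[7,0,0],0]
    - [[0,0,0],[7,0,0],0]
    - [[0,0,0],[5,0,0],0]
    - [[0,0,0],[3,0,0],0]
    - [[0,0,0],[0,0,0],0]
  squeeze: 25

```text
time_s: 13.0
ee_pos: [482.6, 103.9, 26.8]
ee_rot: [179.8, -0.1, 44.0]
force: [-0.5, -2.7, 1.5]
gripper_width: 12.0
```

Run:
```python
from h import *
from workcell import env
s=env.state();print(s["time_s"],s["ee_pos"],s["ee_rot"],s["force"]); print((s["ee_pos"]-[441.6,64.8,26.8]))
grab("wrist","w6")
```

```text
13.0 [482.61824183 103.9109144   26.78093537] [ 1.79788439e+02 -1.08067465e-01  4.39953164e+01] [-0.46099399 -2.74758592  1.54287747]
[ 4.10182418e+01  3.91109144e+01 -1.90646305e-02]
```

View pics/w6.png

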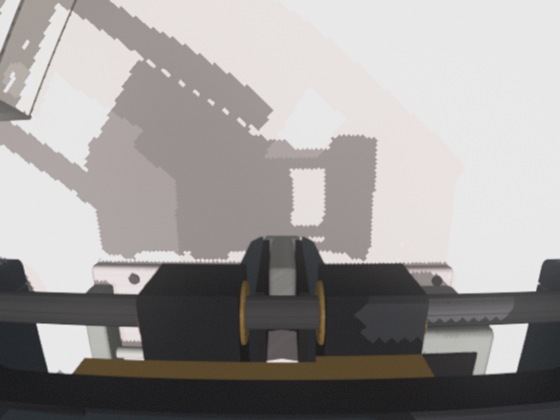

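The carriage travels with the tab and has moved 57 mm. I continue to the stop.

Emit:
servo_tool:
  plan:
    - [[0,0,0],[3,0,0],0]
    - [[0,0,0],[3,0,0],0]
    - [[0,0,0],[3,0,0],0]
    - [[0,0,0],[2,0,0],0]
    - [[0,0,0],[2,0,0],0]
    - [[0,0,0],[1,0,0],0]
    - [[0,0,0],[1,0,0],0]
    - [[0,0,0],[1,0,0],0]
    - [[0,0,0],[1,0,0],0]
    - [[0,0,0],[1,0,0],0]

```text
time_s: 14.3
ee_pos: [495.8, 116.5, 26.8]
ee_rot: [179.8, -0.1, 44.0]
force: [-0.7, -2.5, 1.0]
gripper_width: 11.6
```

Emit:
servo_tool:
  plan:
    - [[0,0,0],[1,0,0],0]
    - [[0,0,0],[1,0,0],0]
    - [[0,0,0],[1,0,0],0]
    - [[0,0,0],[1,0,0],0]
    - [[0,0,0],[1,0,0],0]
    - [[0,0,0],[1,0,0],0]
    - [[0,0,0],[1,0,0],0]
    - [[0,0,0],[1,0,0],0]
    - [[0,0,0],[1,0,0],0]
    - [[0,0,0],[1,0,0],0]
  squeeze: 25

```text
time_s: 15.55
ee_pos: [495.6, 116.3, 26.7]
ee_rot: [179.9, 1.1, 44.2]
force: [-2.7, -7.3, 2.1]
gripper_width: 11.9
```

Emit:
servo_tool:
  plan:
    - [[0,0,0],[2,0,0],0]
    - [[0,0,0],[2,0,0],0]
    - [[0,0,0],[3,0,0],0]
    - [[0,0,0],[3,0,0],0]
    - [[0,0,0],[3,0,0],0]
    - [[0,0,0],[0,0,0],0]
    - [[0,0,0],[0,0,0],0]
    - [[0,0,0],[0,0,0],60]
    - [[0,0,0],[0,0,0],60]
    - [[0,0,0],[0,0,0],60]
  squeeze: 25

```text
time_s: 16.8
ee_pos: [495.6, 117.6, 26.6]
ee_rot: [-180.0, 2.4, 44.5]
force: [0.9, -0.2, -0.8]
gripper_width: 39.4
```

Run:
```python
from h import *
from workcell import env
s=env.state();print(s["time_s"],s["ee_pos"],s["ee_rot"],s["force"],s["qpos"])
grab("top","t7");crop("t7",180,110,360,240,4.4,"c10")
```

```text
16.8 [495.63494715 117.59893137  26.61240201] [-179.98917704    2.44138765   44.5290251 ] [ 0.87592422 -0.20808219 -0.77202491] [ 12.96709569  22.46802965 108.84820755  -1.637239    50.78147624
 -30.50324113]
```

View pics/c10.png

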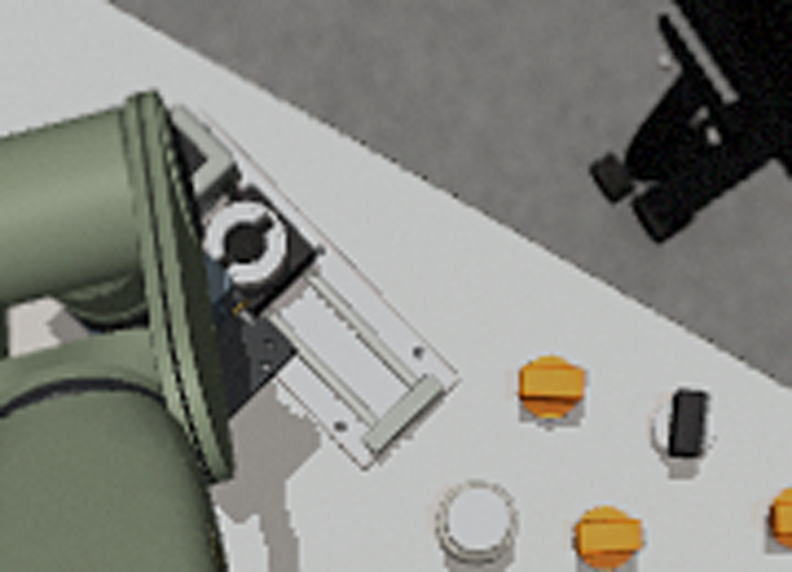

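The collar now sits against the detector (top view crop, collar at (246,242)). I retreat upward, level the tool and remeasure the mouth and the cap.

Run:
```python
from h import *
from workcell import env
s=env.state();print(delta(s,[495.6,117.6,240],44.2)); print(delta(s,[470,-20,240],44.2))
```

```text
(array([-9.100e+00, -1.000e-01, -2.132e+02]), array([-0. ,  2.4,  0.3]))
(array([-123.7,   80.1, -208.3]), array([-0. ,  2.4,  0.3]))
```

Emit:
servo_tool:
  plan:
    - [[0,0,0],[0,0,0],70]
    - [[0,0,0],[0,0,-10],70]
    - [[0,0,0],[0,0,-20],70]
    - [[0,0,0],[0,0,-30],80]
    - [[0,-2,0],[0,0,-30],80]
    - [[0,0,0],[0,0,-30],80]
    - [[0,0,0],[0,0,-30],91]
    - [[0,0,0],[0,0,-30],91]
    - [[0,0,0],[0,0,0],91]
    - [[0,0,0],[0,0,0],91]

```text
time_s: 18.1
ee_pos: [503.4, 125.8, 216.1]
ee_rot: [179.9, 4.3, 44.5]
force: [-0.8, 0.4, -0.5]
gripper_width: 90.9
```

Run:
```python
from h import *
from workcell import env
s=env.state();print(s["ee_pos"],delta(s,[470,-20,240],44.2))
```

```text
[503.37575526 125.77139582 216.09911593] (array([-127.5,   80.5,  -14.3]), array([0.1, 4.3, 0.3]))
```

Emit:
servo_tool:
  plan:
    - [[0,2,0],[-15,10,-5],91]
    - [[0,2,0],[-15,10,-5],91]
    - [[0,0,0],[-15,10,-4],91]
    - [[0,0,0],[-15,10,0],91]
    - [[0,0,0],[-15,10,0],91]
    - [[0,0,0],[-15,10,0],91]
    - [[0,0,0],[-15,10,0],91]
    - [[0,0,0],[-12,5,0],91]
    - [[0,0,0],[0,0,0],91]
    - [[0,0,0],[0,0,0],91]

```text
time_s: 19.35
ee_pos: [468.7, -16.3, 226.3]
ee_rot: [-179.6, 0.8, 44.5]
force: [0.1, -0.1, -0.3]
gripper_width: 90.8
```

Run:
```python
from h import *
from workcell import env
f=grab("wrist","w8");s=env.state();print(s["time_s"],s["ee_pos"],s["ee_rot"],s["qpos"],f["eye"],f["attitude"])
```

```text
19.4 [468.72475324 -16.28048766 226.33510607] [-179.58423095    0.81776981   44.5561411 ] [ -3.14021622   7.64018776  97.59526757  -0.33544925  75.62269653
 -47.60766234] [419.33033503  39.47614931 427.09355394] [-14.99531659   0.78670394  44.56389972]
```

View pics/w8.png

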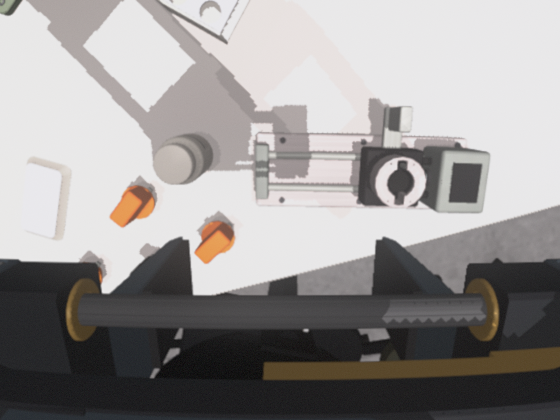

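```bash
cat >> h.py <<'E'
def mouth(f,cx,cy,h=34,k=8,t=110):
    g=cv2.cvtColor(f["pixels"],cv2.COLOR_RGB2GRAY)
    sub=cv2.resize(g[cy-h:cy+h,cx-h:cx+h],None,fx=k,fy=k,interpolation=cv2.INTER_CUBIC)
    th=cv2.threshold(sub,t,255,cv2.THRESH_BINARY_INV)[1]
    l=cv2.connectedComponents(th)[1]
    m=(l==l[h*k,h*k]).astype(np.uint8)
    cs=cv2.findContours(m,cv2.RETR_EXTERNAL,cv2.CHAIN_APPROX_NONE)[0]
    c=max(cs,key=cv2.contourArea)[:,0]
    uv=(c+0.5)/k-0.5+[cx-h,cy-h]
    P=onz(f,uv,78.)[:,:2]
    M=cv2.moments(P.astype(np.float32).reshape(-1,1,2)); ctr=np.array([M['m10'],M['m01']])/M['m00']
    cov=np.array([[M['mu20'],M['mu11']],[M['mu11'],M['mu02']]])/M['m00']
    ax=np.linalg.eigh(cov)[1][:,1]
    return ctr,np.degrees(np.arctan2(ax[1],ax[0]))%180,cv2.minAreaRect(P.astype(np.float32))[1],uv.mean(0)
E
python3 - <<'E'
from h import *
f=load("w8")
for t in(90,110,130):print(mouth(f,402,182,t=t))
crop("w8",240,90,500,230,3,"c11")
E
```

```text
(array([537.42107889,  73.98075257]), np.float64(130.06997932649142), (24.52284049987793, 33.32270431518555), array([400.32041517, 179.177046  ]))
(array([538.55714072,  73.14505936]), np.float64(133.79161772162908), (25.0897216796875, 39.456031799316406), array([400.36613692, 181.92558068]))
(array([538.65847275,  73.08643491]), np.float64(133.78415446444015), (25.759775161743164, 40.21042251586914), array([400.32212678, 182.05465047]))
```

View pics/c11.png

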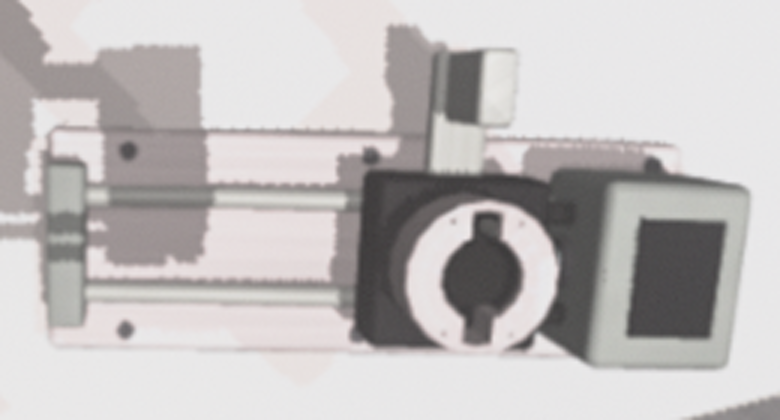

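Mouth at (538.6, 73.1), slot axis 133.8°, so the bench y direction is 43.8°. This agrees with the slide track. Now I go over the cap.

Emit:
servo_tool:
  plan:
    - [[0,0,0],[-18,12,4],91]
    - [[0,0,0],[-18,12,4],91]
    - [[0,0,0],[-18,12,4],91]
    - [[0,0,0],[-18,12,4],91]
    - [[0,0,0],[-18,12,4],91]
    - [[0,0,0],[-18,12,4],91]
    - [[0,0,0],[-18,12,0],91]
    - [[0,0,0],[-18,9,0],91]
    - [[0,0,0],[0,0,0],91]
    - [[0,0,-8],[0,0,0],91]

```text
time_s: 20.65
ee_pos: [434.2, -183.0, 202.6]
ee_rot: [-179.5, 0.5, 53.4]
force: [-0.1, 0.3, -0.2]
gripper_width: 90.9
```

Emit:
servo_tool:
  plan:
    - [[0,0,-8],[0,0,0],91]
    - [[0,0,-8],[0,0,0],91]
    - [[0,0,-8],[0,0,0],91]
    - [[0,0,-8],[0,0,0],91]
    - [[0,0,-8],[0,0,0],91]
    - [[0,0,0],[0,0,0],91]
    - [[0,0,0],[0,0,0],91]
    - [[0,0,0],[0,0,0],91]
    - [[0,0,0],[0,0,0],91]
    - [[0,0,0],[0,0,0],91]

```text
time_s: 21.9
ee_pos: [437.4, -175.1, 202.5]
ee_rot: [-179.4, -0.2, 94.8]
force: [0.2, -0.1, 1.2]
gripper_width: 90.7
```

Run:
```python
from h import *
from workcell import env
f=grab("wrist","w9");s=env.state();print(s["time_s"],s["ee_pos"],s["ee_rot"],s["qpos"],f["eye"],f["attitude"])
```

```text
21.95 [ 437.42403028 -175.12008445  202.54987502] [-179.35945769   -0.18894991   94.82426222] [ -23.11329301    8.53648332   99.98466529   -0.13992307   72.13331723
 -117.89492196] [ 365.22885553 -180.22747616  403.59132456] [-14.76945397  -0.15923949  94.84472492]
```

View pics/w9.png

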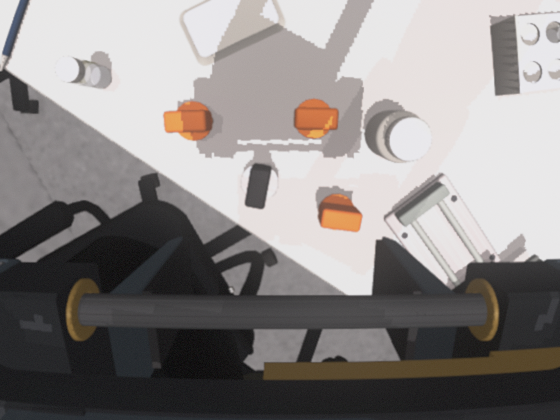

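Run:
```python
from h import *
f=load("w9"); g=cv2.cvtColor(f["pixels"],cv2.COLOR_RGB2GRAY)
crop("w9",225,150,295,220,9,"c12")
k=8;x0,y0=225,150
sub=cv2.resize(g[150:220,225:295],None,fx=k,fy=k,interpolation=cv2.INTER_CUBIC)
for t in(40,60,80):
    th=cv2.threshold(sub,t,255,cv2.THRESH_BINARY_INV)[1]
    l=cv2.connectedComponents(th)[1]; m=(l==l[(186-y0)*k,(258-x0)*k]).astype(np.uint8)
    cs=cv2.findContours(m,cv2.RETR_EXTERNAL,cv2.CHAIN_APPROX_NONE)[0]
    c=max(cs,key=cv2.contourArea)
    r=cv2.minAreaRect(c);print(t,np.array(r[0])/k+[x0,y0],np.array(r[1])/k,r[2],cv2.contourArea(c)/64)
print(onz(f,[[258,186],[313,118],[340,212],[175,121]],57)[:,:2])
```

```text
40 [259.9375 184.9375] [69.875 69.875] 90.0 4882.515625
60 [259.9375 184.9375] [69.875 69.875] 90.0 4882.515625
80 [259.9375 184.9375] [69.875 69.875] 90.0 4882.515625
[[ 428.83740839 -196.64161544]
 [ 361.9078278  -151.17859481]
 [ 447.53621754 -115.98118338]
 [ 374.57355956 -277.00348888]]
```

View pics/c12.png

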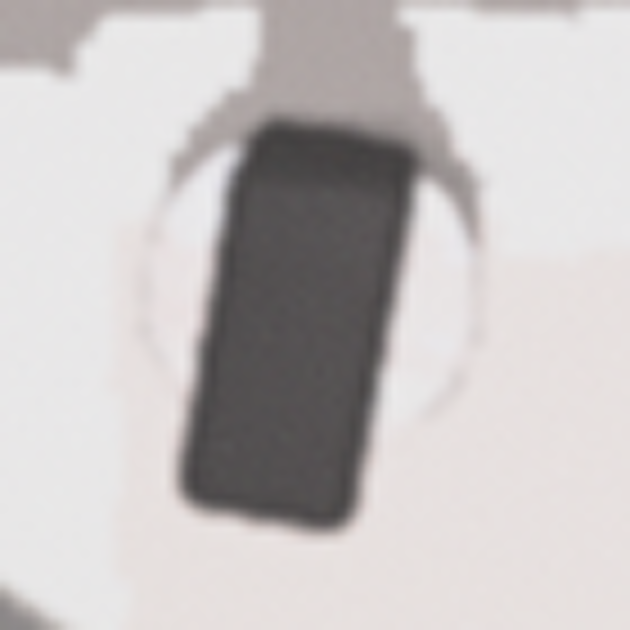

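Run:
```python
from h import *
f=load("w9")
pt=lambda L:(np.array(L,float)+.5)/9-.5+[225,150]
q=onz(f,pt([[240,172],[407,190],[350,528],[183,503]]),57)[:,:2]
print(q,q.mean(0))
for a,b in((3,0),(2,1)): d=q[b]-q[a];print(np.degrees(np.arctan2(d[1],d[0])),np.linalg.norm(d))
for a,b in((0,1),(3,2)): d=q[b]-q[a];print(np.degrees(np.arctan2(d[1],d[0])),np.linalg.norm(d))
fl=onz(f,pt([[143,275],[484,290]]),22)[:,:2];print("flange",fl,fl.mean(0))
from workcell import env
s=env.state();print(delta(s,[q.mean(0)[0],q.mean(0)[1],0],0))
```

```text
[[ 412.92886354 -204.11779792]
 [ 413.36941748 -186.64229301]
 [ 450.00282136 -189.93605299]
 [ 448.75440529 -207.89639773]] [ 431.26387692 -197.14813541]
173.9791465868234 36.02425929731475
174.86227210584022 36.78117908254735
88.55589087787065 17.4810571632553
86.02378982166067 18.003680888981478
flange [[ 430.57433072 -216.93320859]
 [ 429.05749224 -177.53466504]] [ 429.81591148 -197.23393681]
(array([-22.1,  -5.7, 202.6]), array([-0.6,  0.4, 94.8]))
```

The cap is at (430.7, -197.2) with its bar axis at -5.6°, so tool yaw is 84.4.

Emit:
servo_tool:
  plan:
    - [[-0.6,0.4,0],[-9,-2,0],50]
    - [[0,0,5],[-9,-2,0],50]
    - [[0,0,5],[0,0,20],50]
    - [[0,0,0],[0,0,20],50]
    - [[0,0,0],[0,0,20],50]
    - [[0,0,0],[0,0,20],50]
    - [[0,0,0],[0,0,20],50]
    - [[0,0,0],[0,0,15],50]
    - [[0,0,0],[0,0,0],50]
    - [[0,0,0],[0,0,0],50]

```text
time_s: 23.2
ee_pos: [434.6, -199.9, 85.4]
ee_rot: [179.8, -0.5, 84.2]
force: [0.3, 0.0, 0.6]
gripper_width: 49.9
```

Run:
```python
from h import *
from workcell import env
f=grab("wrist","w10");s=env.state();print(s["time_s"],s["ee_pos"],s["ee_rot"],delta(s,[430.7,-197.2,4],84.4))
```

```text
23.25 [ 434.63974951 -199.87871989   85.45982751] [179.7960183   -0.48341337  84.16981795] (array([ 1.6, -4.5, 81.5]), array([ 0.2, -0.5, -0.2]))
```

View pics/w10.png

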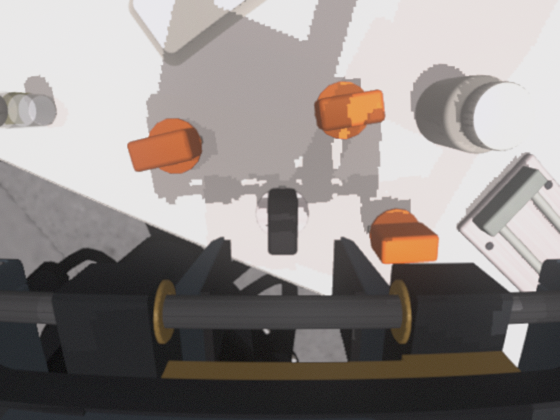

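Emit:
servo_tool:
  plan:
    - [[0,-0.5,0],[1,-4,10],50]
    - [[0,0,0],[0,0,15],50]
    - [[0,0,0],[0,0,15],50]
    - [[0,0,0],[0,0,15],50]
    - [[0,0,0],[0,0,10],50]
    - [[0,0,0],[0,0,5],50]
    - [[0,0,0],[0,0,0],50]
    - [[0,0,0],[0,0,0],50]
    - [[0,0,0],[0,0,0],50]
    - [[0,0,0],[0,0,0],50]

```text
time_s: 24.5
ee_pos: [431.9, -198.8, 15.0]
ee_rot: [179.4, 0.2, 84.2]
force: [0.1, 0.7, 0.2]
gripper_width: 50.1
```

Run:
```python
from h import *
from workcell import env
f=grab("wrist","w11");s=env.state();print(s["time_s"],s["ee_pos"],s["ee_rot"],s["force"],delta(s,[430.7,-197.2,4],84.4))
grab("scene","s11");crop("s11",290,190,370,250,8,"c13")
```

```text
24.55 [ 431.96351623 -198.81142389   15.03910777] [179.44007419   0.23746411  84.21671486] [-0.44609107 -0.32087069  0.24003868] (array([ 1.5, -1.5, 11. ]), array([ 0.6,  0.2, -0.2]))
```

View pics/w11.png

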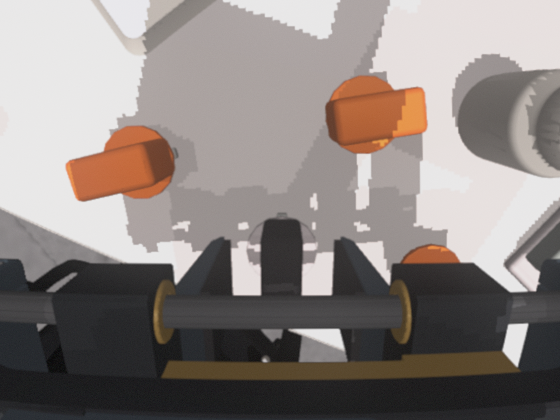

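View pics/c13.png

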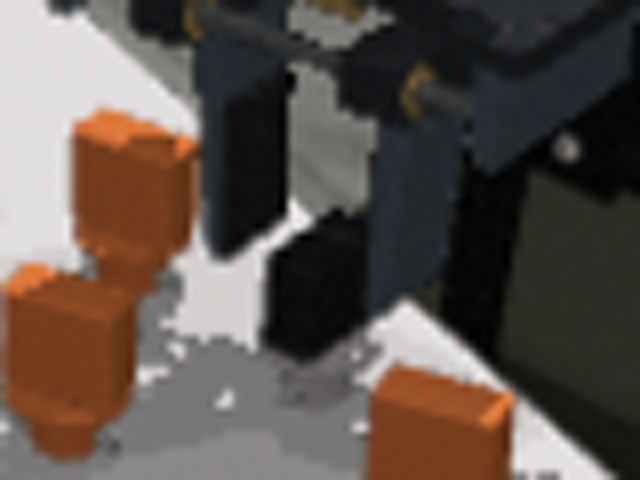

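Emit:
servo_tool:
  plan:
    - [[0,0,0],[1,-1,5],50]
    - [[0,0,0],[0,0,5],50]
    - [[0,0,0],[0,0,2],50]
    - [[0,0,0],[0,0,0],50]
    - [[0,0,0],[0,0,0],0]
    - [[0,0,0],[0,0,0],0]
    - [[0,0,0],[0,0,0],0]
    - [[0,0,0],[0,0,0],0]
    - [[0,0,0],[0,0,0],0]
    - [[0,0,0],[0,0,0],0]
  squeeze: 40

```text
time_s: 25.85
ee_pos: [431.1, -197.7, 2.0]
ee_rot: [179.4, 0.2, 84.2]
force: [-0.2, -0.0, -1.2]
gripper_width: 20.0
```

Run:
```python
from h import *
from workcell import env
s=env.state();print(s["time_s"],s["ee_pos"],s["ee_rot"],s["force"],s["gripper_width"])
grab("scene","s12");crop("s12",290,190,370,250,8,"c14")
```

```text
25.85 [ 431.06494074 -197.74442584    2.04113108] [179.44789919   0.23700816  84.21620216] [-0.16333448 -0.00805751 -1.24425743] 19.950851631876247
```

View pics/c14.png

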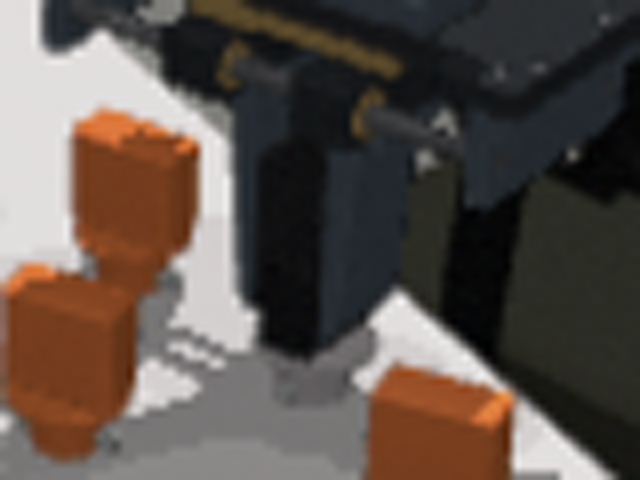

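Gripped at 20 mm. I lift and carry.

Emit:
servo_tool:
  plan:
    - [[0,0,0],[0,0,-6],0]
    - [[0,0,0],[0,0,-15],0]
    - [[0,0,0],[0,0,-20],0]
    - [[0,0,0],[0,0,-20],0]
    - [[0,0,0],[0,0,-20],0]
    - [[0,0,0],[0,0,-20],0]
    - [[0,0,0],[0,0,-15],0]
    - [[0,0,0],[0,0,0],0]
    - [[0,0,0],[10,3,0],0]
    - [[0,0,0],[15,5,0],0]
  squeeze: 40

```text
time_s: 27.15
ee_pos: [438.1, -170.9, 121.5]
ee_rot: [179.7, 0.1, 84.1]
force: [0.5, 0.8, -1.8]
gripper_width: 19.7
```

Emit:
servo_tool:
  plan:
    - [[0,0,0],[25,7,0],0]
    - [[0,0,0],[28,8,0],0]
    - [[0,0,0],[28,8,0],0]
    - [[0,0,0],[28,8,0],0]
    - [[0,0,0],[28,8,0],0]
    - [[0,0,0],[28,8,0],0]
    - [[0,0,0],[25,7,0],0]
    - [[0,0,0],[20,6,0],0]
    - [[0,0,0],[10,4,0],0]
    - [[0,0,0],[0,0,0],0]

```text
time_s: 28.4
ee_pos: [523.5, 60.3, 114.0]
ee_rot: [-179.5, -0.0, 84.5]
force: [-0.1, -0.2, -1.8]
gripper_width: 19.9
```

Run:
```python
from h import *
from workcell import env
s=env.state();print(s["time_s"],s["ee_pos"],s["ee_rot"],s["force"],s["gripper_width"],delta(s,[538.9,72.8,110],43.8))
```

```text
28.4 [523.54503738  60.25822718 114.01019461] [-1.79459843e+02 -1.31397376e-02  8.45409443e+01] [-0.10510455 -0.197282   -1.7825329 ] 19.8761768018618 (array([13.9, 14.1,  3.9]), array([-0.5,  0.2, 40.7]))
```

Emit:
servo_tool:
  plan:
    - [[-0.5,0.2,0],[6,6,0],0]
    - [[0,0,0],[6,6,0],0]
    - [[0,0,6],[0,0,0],0]
    - [[0,0,8],[0,0,0],0]
    - [[0,0,8],[0,0,0],0]
    - [[0,0,8],[0,0,0],0]
    - [[0,0,6],[0,0,0],0]
    - [[0,0,2],[0,0,0],0]
    - [[0,0,0],[0,0,0],0]
    - [[0,0,0],[0,0,0],0]

```text
time_s: 29.65
ee_pos: [539.7, 68.8, 114.3]
ee_rot: [-179.9, -0.2, 44.9]
force: [-0.7, -0.3, -2.4]
gripper_width: 20.0
```

Run:
```python
from h import *
from workcell import env
s=env.state();print(s["time_s"],s["ee_pos"],s["ee_rot"],s["force"],s["gripper_width"],delta(s,[538.9,72.8,85],43.8))
f=grab("wrist","w13"); grab("scene","s13");crop("s13",215,140,295,210,8,"c15")
```

```text
29.65 [539.68499877  68.82049818 114.28961569] [-179.94032926   -0.21065048   44.9191903 ] [-0.74028013 -0.27070382 -2.37916346] 19.952417687738965 (array([ 2.1, -3.3, 29.3]), array([-0.1, -0.2,  1.1]))
```

View pics/w13.png

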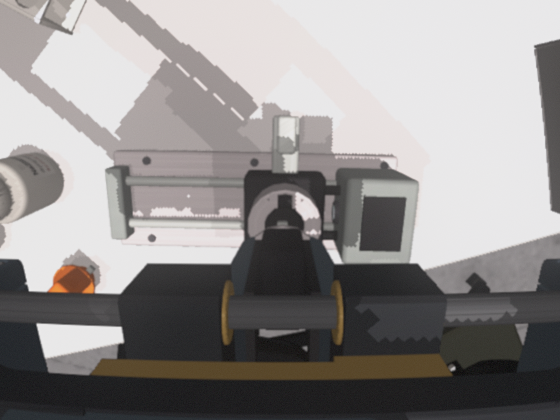

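View pics/c15.png

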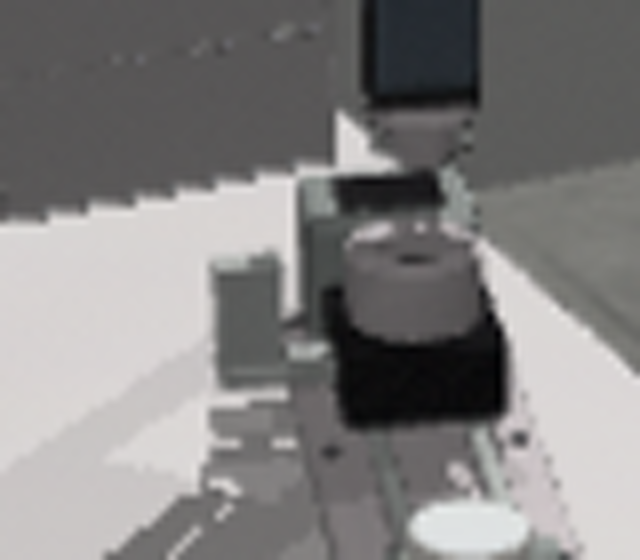

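Emit:
servo_tool:
  plan:
    - [[0,0,1],[2,-3,0],0]
    - [[0,0,0],[0,0,5],0]
    - [[0,0,0],[0,0,5],0]
    - [[0,0,0],[0,0,5],0]
    - [[0,0,0],[0,0,4],0]
    - [[0,0,0],[0,0,2],0]
    - [[0,0,0],[0,0,0],0]
    - [[0,0,0],[0,0,0],0]
    - [[0,0,0],[0,0,0],0]
    - [[0,0,0],[0,0,0],0]

```text
time_s: 31.0
ee_pos: [538.9, 72.8, 91.7]
ee_rot: [-179.9, -0.2, 43.9]
force: [0.1, -0.1, -1.3]
gripper_width: 19.8
```

Run:
```python
from h import *
from workcell import env
s=env.state();print(s["time_s"],s["ee_pos"],s["ee_rot"],s["force"],s["gripper_width"],delta(s,[538.9,72.8,79],43.8))
f=grab("wrist","w14"); grab("scene","s14");crop("s14",215,140,295,210,8,"c16");crop("w14",190,80,380,280,3,"c17")
```

```text
31.0 [538.89750685  72.7733286   91.70842919] [-179.93084928   -0.20313962   43.86994831] [ 0.06260144 -0.12240053 -1.30299914] 19.75260370478051 (array([-0. , -0. , 12.7]), array([-0.1, -0.2,  0.1]))
```

View pics/c17.png

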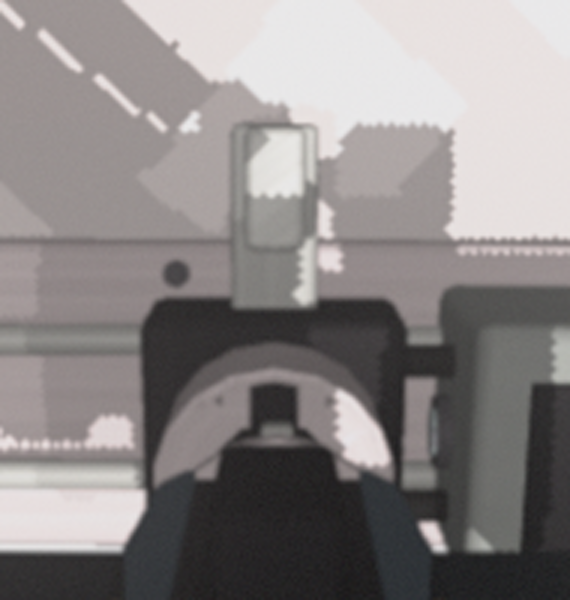

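View pics/c16.png

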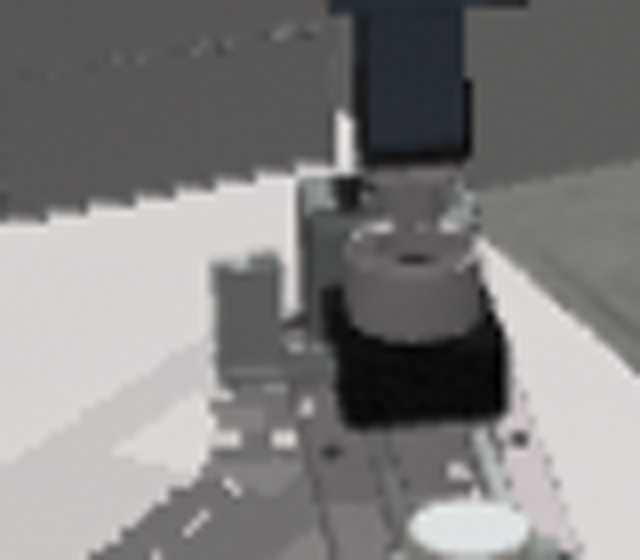

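Slot, lug and bar line up (crop columns 272/274/277). I descend into the mouth.

Emit:
servo_tool:
  plan:
    - [[0,0,0],[0,0,4],0]
    - [[0,0,0],[0,0,3],0]
    - [[0,0,0],[0,0,2],0]
    - [[0,0,0],[0,0,2],0]
    - [[0,0,0],[0,0,2],0]
    - [[0,0,0],[0,0,2],0]
    - [[0,0,0],[0,0,0],0]
    - [[0,0,0],[0,0,0],0]
    - [[0,0,0],[0,0,0],0]
    - [[0,0,0],[0,0,0],0]

```text
time_s: 32.35
ee_pos: [538.9, 72.8, 75.6]
ee_rot: [-179.9, -0.2, 43.9]
force: [0.2, -1.8, -1.8]
gripper_width: 19.5
```

Run:
```python
from h import *
from workcell import env
s=env.state();print(s["time_s"],s["ee_pos"],s["ee_rot"],s["force"],s["torque"],s["gripper_width"],delta(s,[538.9,72.8,62],43.8))
f=grab("wrist","w15"); crop("w15",190,80,380,280,3,"c18")
```

```text
32.35 [538.8886208   72.84342281  75.57924912] [-179.92332989   -0.19893559   43.86513283] [ 0.16029478 -1.80879909 -1.77702785] [-0.0014424  -0.17817563 -0.00680508] 19.496125078713334 (array([-0.1,  0.1, 13.6]), array([-0.1, -0.2,  0.1]))
```

View pics/c18.png

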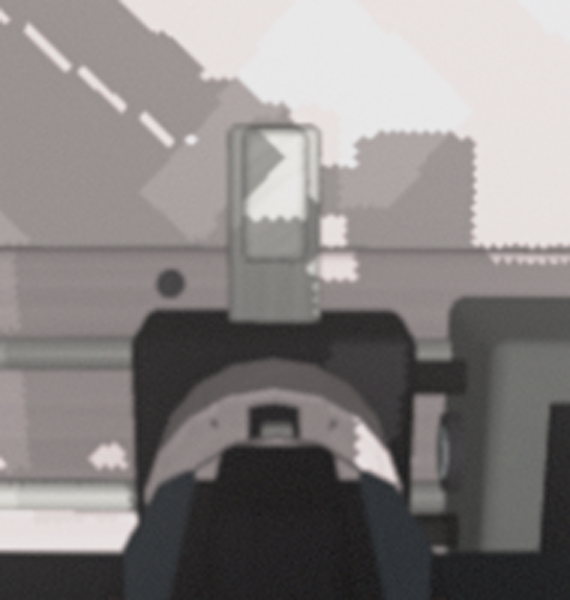

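The foot has entered without force. I press on down.

Emit:
servo_tool:
  plan:
    - [[0,0,0],[0,0,2],0]
    - [[0,0,0],[0,0,2],0]
    - [[0,0,0],[0,0,2],0]
    - [[0,0,0],[0,0,2],0]
    - [[0,0,0],[0,0,1],0]
    - [[0,0,0],[0,0,1],0]
    - [[0,0,0],[0,0,1],0]
    - [[0,0,0],[0,0,1],0]
    - [[0,0,0],[0,0,1],0]
    - [[0,0,0],[0,0,1],0]
  squeeze: 55

```text
time_s: 33.65
ee_pos: [539.1, 72.9, 65.4]
ee_rot: [180.0, -0.3, 43.9]
force: [-2.7, -0.4, 6.3]
gripper_width: 19.6
```

Run:
```python
from h import *
from workcell import env
s=env.state();print(s["time_s"],s["ee_pos"],s["ee_rot"],s["force"],s["torque"],s["gripper_width"],delta(s,[538.9,72.8,62],43.8))
f=grab("wrist","w16"); crop("w16",190,80,380,280,3,"c19")
```

```text
33.65 [539.08982558  72.87923055  65.39239069] [179.98560286  -0.30381892  43.86888491] [-2.73472412 -0.43236158  6.26802944] [-0.07209017  0.35180062 -0.0275423 ] 19.575889738408662 (array([-0.2, -0.1,  3.4]), array([ 0. , -0.3,  0.1]))
```

View pics/c19.png

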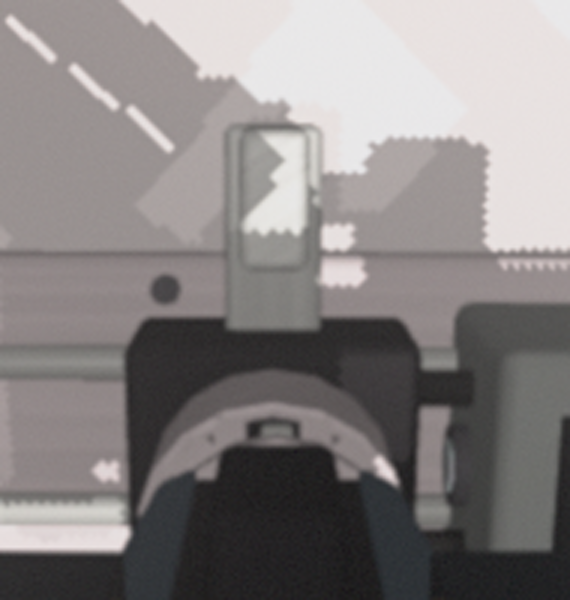

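Force matches the spring (about 8 N at 6.6 mm). I continue until flush.

Emit:
servo_tool:
  plan:
    - [[0,0,0],[0,0,2],0]
    - [[0,0,0],[0,0,2],0]
    - [[0,0,0],[0,0,2],0]
    - [[0,0,0],[0,0,2],0]
    - [[0,0,0],[0,0,2],0]
    - [[0,0,0],[0,0,2],0]
    - [[0,0,0],[0,0,2],0]
    - [[0,0,0],[0,0,2],0]
    - [[0,0,0],[0,0,2],0]
    - [[0,0,0],[0,0,2],0]
  squeeze: 55

```text
time_s: 34.95
ee_pos: [539.2, 72.9, 62.1]
ee_rot: [179.7, -0.6, 43.9]
force: [-4.6, -0.0, 14.4]
gripper_width: 19.7
```

Run:
```python
from h import *
from workcell import env
s=env.state();print(s["time_s"],s["ee_pos"],s["ee_rot"],s["force"],s["torque"],s["gripper_width"],delta(s,[538.9,72.8,62],43.8))
```

```text
34.95 [539.23263283  72.87857055  62.07859033] [179.71074629  -0.58871234  43.91211864] [-4.60763793 -0.03492033 14.36064792] [-0.22757725  0.94601089 -0.03198881] 19.68961820316961 (array([-0.3, -0.2,  0.1]), array([ 0.3, -0.6,  0.1]))
```

Flush: z at 62.1 with 16 N, above the spring's 10 N. Now I twist clockwise while pressing.

Emit:
servo_tool:
  plan:
    - [[0,0,3],[0,0,2],0]
    - [[0,0,5],[0,0,2],0]
    - [[0,0,5],[0,0,2],0]
    - [[0,0,5],[0,0,2],0]
    - [[0,0,5],[0,0,2],0]
    - [[0,0,5],[0,0,2],0]
    - [[0,0,5],[0,0,2],0]
    - [[0,0,5],[0,0,2],0]
    - [[0,0,5],[0,0,2],0]
    - [[0,0,3],[0,0,2],0]
  squeeze: 55

```text
time_s: 36.2
ee_pos: [541.1, 71.4, 62.3]
ee_rot: [-179.9, -1.3, -3.2]
force: [-4.9, -0.3, 14.9]
gripper_width: 19.7
```

Run:
```python
from h import *
from workcell import env
s=env.state();print(s["time_s"],s["ee_pos"],s["ee_rot"],s["force"],s["torque"],s["gripper_width"],s["qpos"],delta(s,[538.9,72.8,62],-36.4))
f=grab("wrist","w17")
```

```text
36.2 [541.14179141  71.38674072  62.28214225] [-179.92905528   -1.29152605   -3.21305839] [-4.94999771 -0.29233494 14.92643398] [-0.19212495  1.16663794  0.15376442] 19.724050316213024 [  6.40573669  21.12661179 104.51521823  -0.18243426  53.07308319
   9.72596568] (array([-2.3, -1.3,  0.2]), array([-0.4, -1.2, 33.2]))
```

View pics/w17.png

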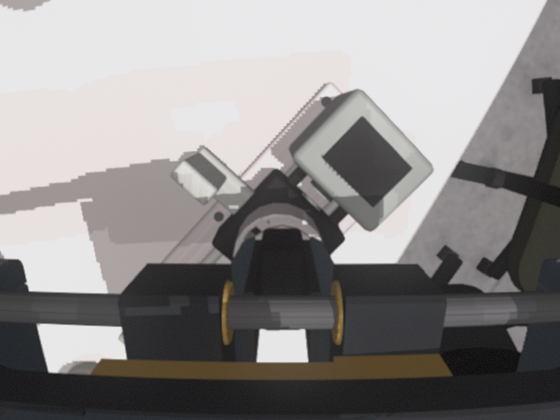

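47° turned; the carriage is still at its pins. The tool has leaned by 1.3° and drifted slightly toward bench +x. I correct that while finishing the turn.

Emit:
servo_tool:
  plan:
    - [[0,-0.6,3],[-0.4,-0.3,2],0]
    - [[0,-0.6,4],[-0.4,-0.3,2],0]
    - [[0,-0.6,4],[-0.4,-0.3,2],0]
    - [[0,-0.6,4],[-0.4,-0.3,2],0]
    - [[0,-0.6,4],[-0.4,-0.2,2],0]
    - [[0,-0.6,4],[-0.4,-0.2,2],0]
    - [[0,-0.6,3],[-0.4,-0.2,2],0]
    - [[0,-0.6,3],[-0.4,-0.1,2],0]
    - [[0,-0.6,3],[-0.4,-0.1,2],0]
    - [[0,-0.6,3],[-0.4,-0.1,2],0]
  squeeze: 55

```text
time_s: 37.5
ee_pos: [540.0, 73.5, 63.0]
ee_rot: [179.4, 4.0, -38.9]
force: [-4.5, -1.4, 13.8]
gripper_width: 19.8
```

Run:
```python
from h import *
from workcell import env
s=env.state();print(s["time_s"],s["ee_pos"],s["ee_rot"],s["force"],s["torque"],s["gripper_width"],s["qpos"],delta(s,[538.9,72.8,62],-36.4))
```

```text
37.5 [540.00469884  73.46285106  62.99314228] [179.36750507   4.01121161 -38.93836889] [-4.46058427 -1.44343546 13.83638481] [-0.41560923  0.5777993   0.49822673] 19.79280389372942 [  4.97338801  23.35636216 100.78132534   2.70588538  59.22087008
  42.43657717] (array([-0.4,  1.2,  1. ]), array([ 0.5,  4. , -2.5]))
```

The turn has reached its stop (torque rises to 0.5 N m, 82.8° turned). My lean correction overshot to 4°, so I bring it back upright while holding press and twist.

Emit:
servo_tool:
  plan:
    - [[0,0.8,1],[0,0,2],0]
    - [[0,0.8,1],[0,0,2],0]
    - [[0,0.8,1],[0,0,2],0]
    - [[0,0.6,1],[0,0,2],0]
    - [[0,0.4,1],[0,0,2],0]
    - [[0,0.2,1],[0,0,2],0]
    - [[0,0,1],[0,0,2],0]
    - [[0,0,1],[0,0,2],0]
    - [[0,0,1],[0,0,2],0]
    - [[0,0,1],[0,0,2],0]
  squeeze: 55

```text
time_s: 38.75
ee_pos: [540.6, 73.0, 62.6]
ee_rot: [179.4, -0.5, -47.3]
force: [-4.5, 0.3, 14.8]
gripper_width: 19.7
```

Run:
```python
from h import *
from workcell import env
s=env.state();print(s["time_s"],s["ee_pos"],s["ee_rot"],s["force"],s["torque"],s["gripper_width"],delta(s,[538.9,72.8,62],-36.4))
grab("wrist","w18"); grab("top","t18");crop("t18",180,110,300,210,6,"c20");grab("scene","s18");crop("s18",215,140,295,210,8,"c21")
```

```text
38.75 [540.64221812  72.96321871  62.64961081] [179.41061726  -0.53250633 -47.34642009] [-4.52820768  0.29344787 14.7640938 ] [0.06624274 1.03616536 1.35949224] 19.71047075167165 (array([-1.1,  1.4,  0.7]), array([  0.6,  -0.5, -10.9]))
```

View pics/w18.png

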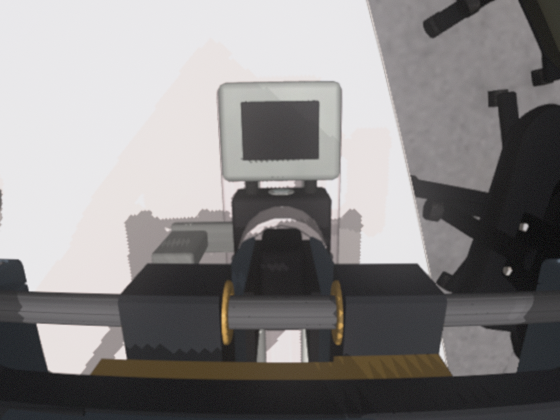

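View pics/c21.png

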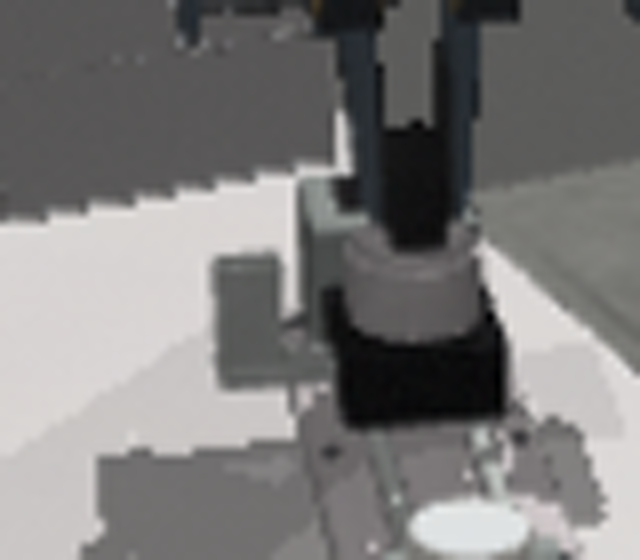

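View pics/c20.png

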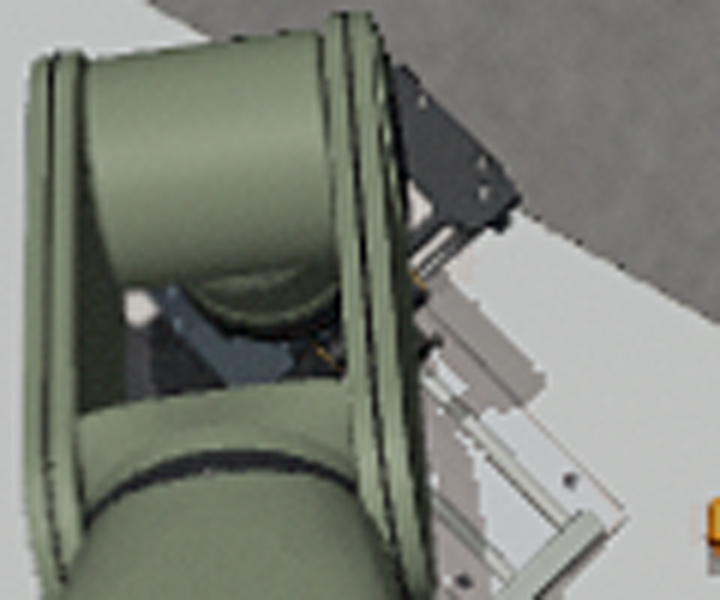

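Run:
```python
from h import *
im=cv2.imread("pics/w18.png")[170:300,215:350]
im=cv2.convertScaleAbs(im,alpha=2.5,beta=20)
cv2.imwrite("pics/c22.png",cv2.resize(im,None,fx=4.4,fy=4.4,interpolation=cv2.INTER_CUBIC))
im=cv2.imread("pics/s18.png")[150:200,245:285]
cv2.imwrite("pics/c23.png",cv2.resize(cv2.convertScaleAbs(im,alpha=1.8,beta=10),None,fx=11,fy=11,interpolation=cv2.INTER_CUBIC))
```

```text
(no output)
```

View pics/c22.png

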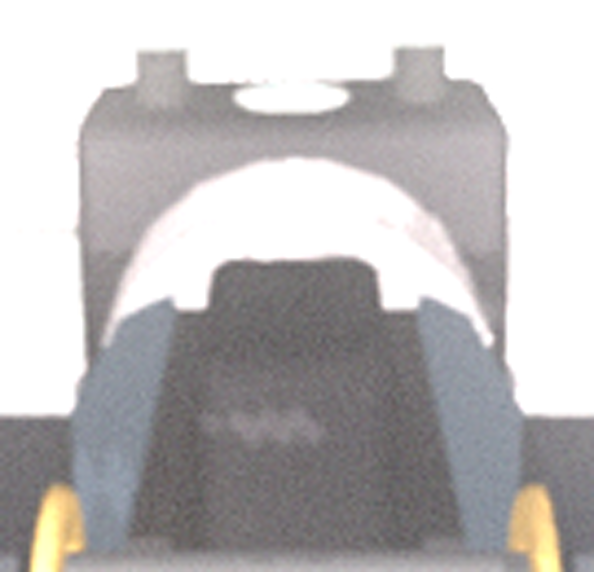

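View pics/c23.png

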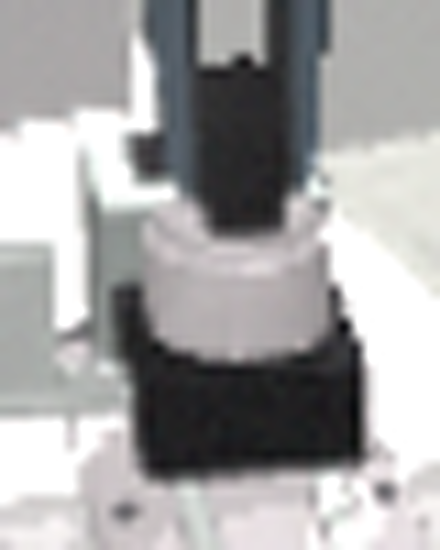

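Turn at stop: torque grows elastically from about -36° (0.5 N m at -39°, 1.4 at -47°). I back the excess twist off somewhat, press a little harder and level.

Emit:
servo_tool:
  plan:
    - [[0,0,-3],[0,0,3],0]
    - [[0.3,-0.3,-2],[0,0,3],0]
    - [[0.3,-0.3,0],[0,0,3],0]
    - [[0,0,0.3],[0,0,3],0]
    - [[0,0,0.3],[0,0,3],0]
    - [[0,0,0.3],[0,0,3],0]
    - [[0,0,0.3],[0,0,3],0]
    - [[0,0,0.3],[0,0,3],0]
    - [[0,0,0.3],[0,0,3],0]
    - [[0,0,0.3],[0,0,3],0]
  squeeze: 55

```text
time_s: 40.15
ee_pos: [540.7, 73.1, 62.2]
ee_rot: [-179.7, -0.6, -42.9]
force: [-5.5, -0.2, 21.2]
gripper_width: 19.5
```

Run:
```python
from h import *
from workcell import env
s=env.state();print(s["time_s"],s["ee_pos"],s["ee_rot"],s["force"],s["torque"],s["gripper_width"])
grab("wrist","w19");
im=cv2.imread("pics/w19.png")[170:300,215:350]
im=cv2.convertScaleAbs(im,alpha=2.5,beta=20)
cv2.imwrite("pics/c24.png",cv2.resize(im,None,fx=4.4,fy=4.4,interpolation=cv2.INTER_CUBIC))
```

```text
40.15 [540.73345623  73.10718428  62.18876456] [-179.67131365   -0.55025054  -42.90653353] [-5.53217494 -0.23318459 21.16323483] [-0.14784021  1.53531226  0.73569996] 19.512383146766034
```

View pics/c24.png

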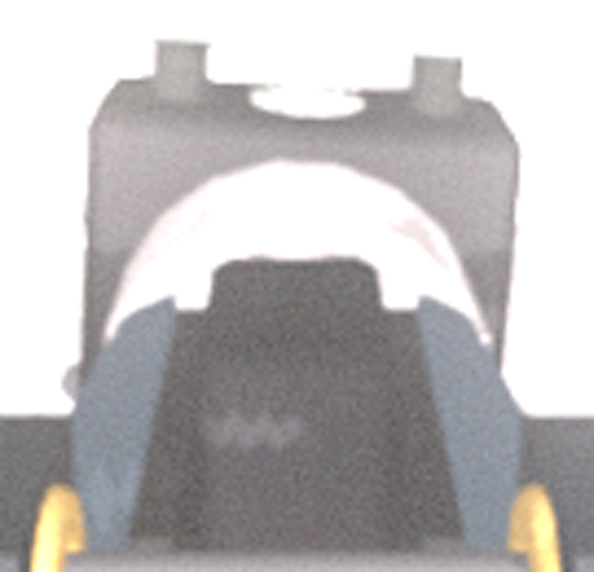

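Flush (z 62.2, about 22 N against the 10 N spring), twist held against the stop (0.7 N m), and both pins touch the carriage in the wrist view. I hand in while holding.

Run:
```python
from workcell import env
env.job_done()
s=env.state();print(s["time_s"],s["ee_pos"],s["ee_rot"],s["force"],s["torque"],s["gripper_width"])
```

```text
the job is handed in; nothing more can be done
the job is handed in; nothing more can be done
```

I slid the chamber up to the detector's stop, plugged in the black cap, pressed it flush, turned it clockwise to its stop, and handed the job in at about 40 s. The gripper was still holding and pressing the cap at that point.

**Last checks before handing in:**
- **Flush:** the tool was at z 62.2 mm, against 62.0 expected at flush. It pressed with about 22 N, more than the spring's 10 N.
- **Turned:** the tool had turned about 87°, a few degrees past the 80° stop, through give in the grip. The stop was holding it back with about 0.7 N m.
- **Chamber:** the stop pins still touched the carriage in the last wrist picture. The remaining sideways push was toward the stop.
- **Grip:** the cap was held at 19.5 mm finger opening, at the 55 N grip I had set.

**What went wrong or disagreed:**
- My first close on the tab missed, passing just above it. The pictures put the fingertips about 28 mm short of the stated TCP, so I went that much deeper on every later grasp.
- While turning, I over-corrected a small lean to about 4° and briefly over-twisted to about 91° (1.4 N m). I brought both back before handing in; about 0.6° of lean remained.
- I took no state reading after handing in, because the robot no longer responded, and I made no separate last picture check that the bystanders had not moved.

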